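Put the washed sharpening stones away in their tagged holders

TASK

Move the four washed sharpening stones from the blue drip rack to the storage board, each into the holder tagged with its own colour, so that the row stands in the order of the tags. Each must stand upright on its long edge as it does now, fully down between the guides and the two end stops. Stones are brittle: set them down, do not drop them, and leave the oil bottle and the angle gauge where they stand.

Things in the scene. Friction and masses are not known exactly. Their poses are not given: they have to be found in the camera images.
- stone_green: Loose sharpening stone, mid green abrasive on an aluminium blank, 156 (x) x 13 (y) x 25 mm (z up), 0.12 kg, on a long edge in the blue drip rack, underside 16 mm above the bench. Origin: middle of underside. Neighbours 55 mm apart. It lies across two bars 12 mm wide at x = -45 and +45 mm, in slots 22 mm wide, 14 mm deep; between them its sides are free for fingers to 10 mm below the underside.
- stone_red: Loose sharpening stone, brick red abrasive on an aluminium blank, 156 (x) x 13 (y) x 25 mm (z up), 0.12 kg, on a long edge in the blue drip rack, underside 16 mm above the bench. Origin: middle of underside. Neighbours 55 mm apart. It lies across two bars 12 mm wide at x = -45 and +45 mm, in slots 22 mm wide, 14 mm deep; between them its sides are free for fingers to 10 mm below the underside.
- stone_black: Loose sharpening stone, black abrasive on an aluminium blank, 156 (x) x 13 (y) x 25 mm (z up), 0.12 kg, on a long edge in the blue drip rack, underside 16 mm above the bench. Origin: middle of underside. Neighbours 55 mm apart. It lies across two bars 12 mm wide at x = -45 and +45 mm, in slots 22 mm wide, 14 mm deep; between them its sides are free for fingers to 10 mm below the underside.
- stone_white: Loose sharpening stone, off-white abrasive on an aluminium blank, 156 (x) x 13 (y) x 25 mm (z up), 0.12 kg, on a long edge in the blue drip rack, underside 16 mm above the bench. Origin: middle of underside. Neighbours 55 mm apart. It lies across two bars 12 mm wide at x = -45 and +45 mm, in slots 22 mm wide, 14 mm deep; between them its sides are free for fingers to 10 mm below the underside.
- holder_green: Fixed grey holder, its end stops are green tags; one of four, 55 mm apart, on a plywood board. Origin: middle of its underside, 12 mm above the bench; x along, z up. Base 196 x 46 x 4 mm, stone rests on it at z = 4 mm. Guides (14 mm long, at x = -45 and +45 mm, top z = 18 mm) form a slot 22 mm wide about y = 0, open between. Stops, inner faces at x = -86 and +86 mm, top z = 12 and 22 mm.
- holder_red: Fixed grey holder, its end stops are red tags; one of four, 55 mm apart, on a plywood board. Origin: middle of its underside, 12 mm above the bench; x along, z up. Base 196 x 46 x 4 mm, stone rests on it at z = 4 mm. Guides (14 mm long, at x = -45 and +45 mm, top z = 18 mm) form a slot 22 mm wide about y = 0, open between. Stops, inner faces at x = -86 and +86 mm, top z = 12 and 22 mm.
- holder_black: Fixed grey holder, its end stops are black tags; one of four, 55 mm apart, on a plywood board. Origin: middle of its underside, 12 mm above the bench; x along, z up. Base 196 x 46 x 4 mm, stone rests on it at z = 4 mm. Guides (14 mm long, at x = -45 and +45 mm, top z = 18 mm) form a slot 22 mm wide about y = 0, open between. Stops, inner faces at x = -86 and +86 mm, top z = 12 and 22 mm.
- holder_white: Fixed grey holder, its end stops are white tags; one of four, 55 mm apart, on a plywood board. Origin: middle of its underside, 12 mm above the bench; x along, z up. Base 196 x 46 x 4 mm, stone rests on it at z = 4 mm. Guides (14 mm long, at x = -45 and +45 mm, top z = 18 mm) form a slot 22 mm wide about y = 0, open between. Stops, inner faces at x = -86 and +86 mm, top z = 12 and 22 mm.
- oil_bottle: Bystander: loose yellow oil bottle with a red cap, 48 mm in diameter, 125 mm tall, on the bench beside one of the racks. Origin: centre of its underside, z up. (A fixed steel vee block with a brass bar, 90 mm long, 35 mm high, lies on the bench beyond the racks.)
- angle_gauge: Bystander: loose black angle gauge, a box 55 x 32 x 55 mm with pale displays on its faces, on the bench beside one of the racks. Origin: centre of its underside, z up.
Not all that is in view belongs to the job. Of the things like the stone_black, leave any that is purple or yellow; of the rest the larger one is meant.

How it is judged:
By the outcome, as a careful person would: the job done as asked, in the order asked, and still so for the second after the job is handed in, with the robot touching nothing.
It also fails if it takes over 106 s, if anything falls off the work surface, if the arm or the gripper's body presses on something with over 40 N, if the wrist force passes 120 N, or if a joint passes its speed limit or range.

ROBOT

A 6-joint arm with a two-finger parallel gripper is mounted at the origin on the work surface. World frame = base frame: x ahead of the robot, y to its left, z up, the work surface at z = 0. Lengths are in mm, angles in rad, forces in N, time in s.
With the tool pointing down it reaches from about 325 to 925 mm from the base axis. Payload 3.1 kg.
Tool frame: the origin (TCP) lies at the very end of the fingers, on their centre line; the grasp point (between the pads) lies 19 mm behind it; y points along the fingers, z is the direction in which the jaws open and shut, and the axes are right-handed (so a half turn about y gives the same grasp; the last joint's range is limited). The gripper opens to 85 mm and grips with 20 to 120 N. Pads are 22 mm wide; open, the fingers measure 114 mm over their backs; the gripper's body (76 mm by 85 mm) begins 54 mm behind the grasp point. The pads swing forward as they close: fully open they stand 13 mm farther back than shut.
Start: joints at [-1.212, 0.217, 1.613, -0, 1.311, -0.112], TCP at [283.521, -557.005, 197.9] pointing down, gripper open.
Joint ranges: [-2.75, 2.75], [-0.78, 2.1], [0.31, 2.55], [-1.13, 4.27], [0.13, 2.63], [-2.58, 2.58]. Speed limits (rad/s): [2.79, 2.79, 3.14, 3.14, 3.14, 3.14].

INTERFACE

Orientations are given as a unit quaternion [x, y, z, w].
In Python, from station import arm gives the robot as it stands.
- The arm moves only by the tool play_rows, never from a script. Its argument "increments" is a list of rows, each a list of 2 entries, a list of its own where there are three numbers: the shift along the world's x, y, z in units of 25 mm (1.0 is 25 mm), then the turn, a rotation vector about the world's x, y, z in units of 6 degrees (1.0 is 6 degrees). In form: [[[dx, dy, dz], [rx, ry, rz]], ...]. A call has 1 to 8 rows; each row is the pose to reach, as a shift and turn from the pose commanded when the call began; what a row does not reach only later rows make up. A row lasts 1/12 s, in which the tool goes at most 41.7 mm and 7.16 degrees, less where a joint would pass 70% of its speed; a pose out of reach is approached as far as the arm can. A call with a gripper value outside its range is refused whole. "claw" is the opening, from -1 (shut) to 1 (fully open), set as the call begins (left out, the last holds). The fingers move at their own pace and stop on an object; "grip_force" is the grip in N (left out, the last holds). Time passes only in rows, so rows that repeat a pose let the fingers close. It gives the time, the measured TCP pose, the force and the opening at its end, in the units of the state.
- arm.observe(): the state, without advancing time (a new reading comes with each control period).
- arm.capture(name): name is "scene" or "top"; returns the picture (480x640x3 uint8, red, green, blue); there is no depth.
- arm.camera_model(name): a dict with "fx", "fy", "cx", "cy" (pixels), "R" (3x3) and "t" (3): a world point X has camera coordinates R X + t. Camera axes: x right, y down, z forward; pixel columns grow to the right and rows downward; lengths in mm; the calibration is good to about 2 mm. A picture is of the moment at which its call begins. camera_model takes no time and is no camera call.
- arm.sign_off(): hands the job in, once; it reports no verdict.
Trained networks look in the newest picture that a camera, given by its name, has taken for a name from the list of things; names that differ only in an ending like _2 or _b are one class to them, and where a whole thing is asked for, a point or a joint stands for the part that bears it (a point fixed in the world has none). Each returns a list of dicts, best first, with "p" (0 to 1); they miss things now and then, are a little off and sometimes report something else, mostly with a low value. They report only what shows in the picture. A call takes as long as a camera call. They do not tell look-alikes from the thing itself.
- arm.trace(camera, query): "mask" (480x640 bool, what is visible of it) and "extent" ([left, top, right, bottom] in pixels, round what is visible of it).
The state is a dict: "time": time; "joint_pos": joint angles; "joint_velocities": joint speeds; "joint_efforts": joint torques, N m; "tool_pos": TCP position; "tcp_rot": TCP orientation; "ft_force": force on the tool from outside, world axes, zero at the start; "wrist_torque": the same for the moment, N m; "grip_width": opening from 0.0 (shut) to 1.0 (fully open).
Only numpy, scipy, OpenCV 4.12 (cv2) and the standard library are available. Lean on these libraries where they do the work, as an engineer would, in place of code of your own. Each camera call takes 0.05 s, during which the arm holds its last target.

## Working session

There is one attempt and no reset: what is moved stays moved. The work goes in short steps, Python scripts to look and compute and a tool call to move; the robot and the scene stay as the last step left them, time stands still between calls to the robot, and variables do not carry over. Pictures are saved under pics/ and viewed, and the job is handed in when it is done.

Besides the shell and the picture viewer there is one more tool, called after "Call:" by a JSON object that holds its "method" and its "body", one argument or row to a line. play_rows: Moves the arm, as the interface text tells. Its arguments: {"type":"object","properties":{"increments":{"type":"array","items":{"type":"array"}},"claw":{"type":"number"},"grip_force":{"type":"number"}},"required":["increments"]}

```bash
ls; mkdir -p pics
python3 - <<'E'
from station import arm
import cv2
s=arm.observe(); print(s)
for n in ("scene","top"):
    im=arm.capture(n); cv2.imwrite(f"pics/{n}0.png",im[:,:,::-1]); print(n,arm.camera_model(n))
E
```

```text
pics
{'time': 0.0, 'joint_pos': array([-1.21220693e+00,  2.17763425e-01,  1.61493899e+00,  1.09711824e-05,
        1.31130197e+00, -1.12195494e-01]), 'joint_velocities': array([-0.00012367, -0.00053279,  0.00032047, -0.00032033, -0.00055805,
        0.00011374]), 'joint_efforts': array([-1.94658855e-04, -3.96838653e+01, -3.03852546e+01, -2.19516928e-04,
        9.69210902e-03, -7.61896871e-06]), 'tool_pos': array([ 283.19892494, -556.14701828,  196.56008909]), 'tcp_rot': array([-0.16501468,  0.68845323, -0.68675988,  0.16481256]), 'ft_force': array([ 0.20871632, -0.2667598 , -1.17216919]), 'wrist_torque': array([ 0.02611735, -0.01005712, -0.05008777]), 'grip_width': 0.998731062012586}
scene {'fx': 576.8698074880424, 'fy': 576.8698074880424, 'cx': 320.33650510621777, 'cy': 234.80193409673407, 'R': array([[ 0.83466271,  0.55061854,  0.01254506],
       [ 0.4754308 , -0.70881582, -0.52110046],
       [-0.27803544,  0.44090743, -0.85340315]]), 't': array([-457.46060584, -229.66093014, 1641.51728551])}
top {'fx': 594.6250439501019, 'fy': 594.6250439501019, 'cx': 326.5070528453576, 'cy': 241.2452363240069, 'R': array([[ 6.95200758e-04, -9.99921571e-01, -1.25047024e-02],
       [-9.86483130e-01,  1.36328838e-03, -1.63857180e-01],
       [ 1.63861377e-01,  1.24495916e-02, -9.86404814e-01]]), 't': array([-8.06869756e-01,  5.53803280e+02,  1.17805340e+03])}
```

View pics/scene0.png

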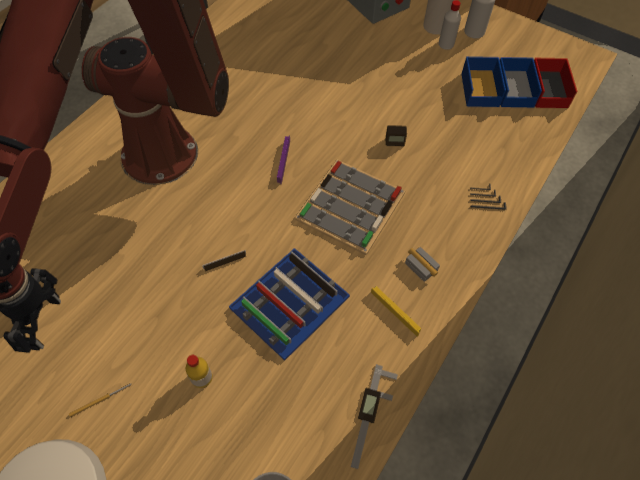

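View pics/top0.png

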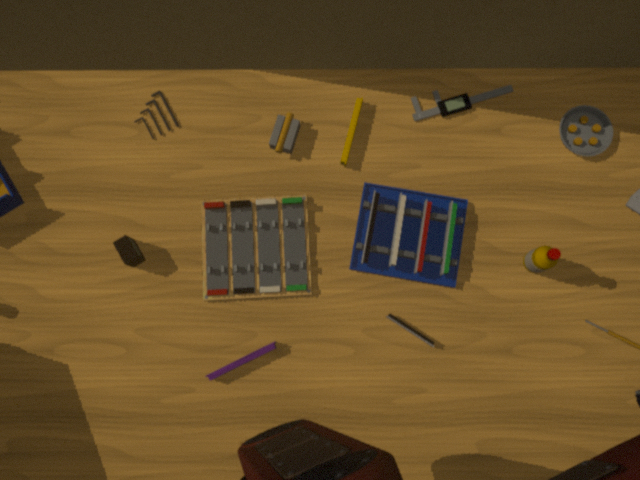

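The top view shows the rack (px ~352–467, 184–287) holding, from left, black, white, red and green. The board (px ~203–312, 196–300) has tags in the order red, black, white, green. The short black stick at (412,330) and the purple and yellow bars are decoys.

```bash
python3 - <<'E'
import cv2
im=cv2.imread("pics/top0.png")
cv2.imwrite("pics/c1.png",cv2.resize(im[175:295,340:480],None,fx=5,fy=5,interpolation=cv2.INTER_CUBIC))
cv2.imwrite("pics/c2.png",cv2.resize(im[185:305,190:330],None,fx=5,fy=5,interpolation=cv2.INTER_CUBIC))
E
python3 - <<'E'
from station import arm
import cv2,numpy as np
im=arm.capture("top"); im2=arm.capture("scene")
out={}
for cam in ("top","scene"):
  for q in ["stone_green","stone_red","stone_black","stone_white","holder_green","holder_red","holder_black","holder_white","oil_bottle","angle_gauge"]:
    r=arm.trace(cam,q)
    print(cam,q,[(round(d["p"],2),[round(float(v)) for v in d["extent"]],int(d["mask"].sum())) for d in r[:3]])
    for i,d in enumerate(r[:3]): out[f"{cam}|{q}|{i}"]=d["mask"]
np.savez_compressed("masks.npz",**out)
print(arm.observe()["time"])
E
```

```text
top stone_green [(0.74, [440, 202, 453, 273], 624)]
top stone_red [(0.86, [412, 202, 429, 274], 469)]
top stone_black [(0.9, [341, 98, 363, 166], 514), (0.9, [207, 342, 276, 381], 570), (0.89, [364, 194, 381, 260], 429)]
top stone_white [(0.64, [387, 196, 404, 262], 511)]
top holder_green [(0.74, [282, 197, 306, 294], 2032)]
top holder_red []
top holder_black [(0.59, [230, 200, 254, 293], 1978), (0.27, [386, 195, 406, 264], 449)]
top holder_white [(0.7, [253, 197, 281, 294], 2099)]
top oil_bottle [(0.67, [523, 245, 560, 273], 770)]
top angle_gauge [(0.88, [113, 239, 148, 268], 628)]
scene stone_green [(0.81, [240, 300, 292, 341], 512)]
scene stone_red [(0.61, [259, 280, 304, 324], 496)]
scene stone_black [(0.7, [373, 289, 418, 337], 558), (0.68, [202, 252, 243, 270], 315), (0.67, [277, 138, 289, 183], 267)]
scene stone_white [(0.84, [269, 274, 323, 315], 552)]
scene holder_green [(0.93, [300, 202, 373, 245], 1277)]
scene holder_red [(0.96, [332, 157, 402, 203], 1096), (0.24, [183, 357, 213, 390], 651)]
scene holder_black [(0.83, [321, 176, 394, 218], 1038)]
scene holder_white [(0.82, [309, 188, 383, 234], 1079), (0.23, [383, 122, 407, 143], 412)]
scene oil_bottle [(0.67, [185, 355, 211, 388], 675), (0.19, [309, 190, 381, 234], 1198)]
scene angle_gauge [(0.81, [385, 123, 406, 146], 404)]
1.2
```

View pics/c1.png

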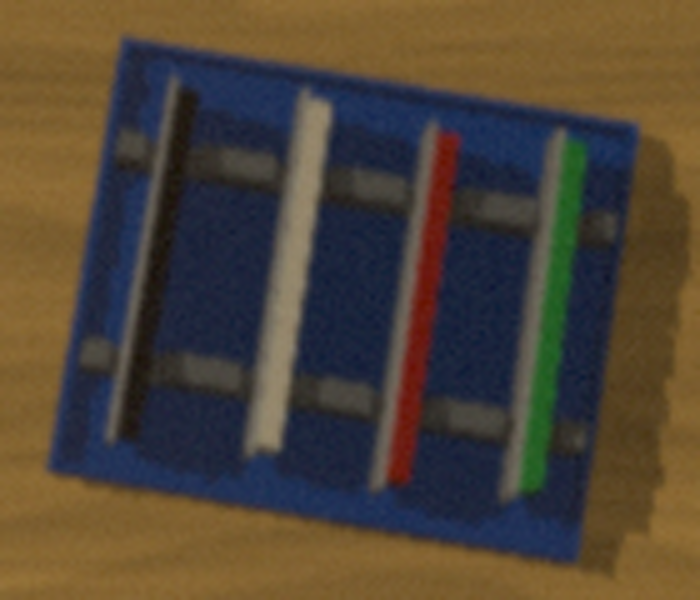

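View pics/c2.png

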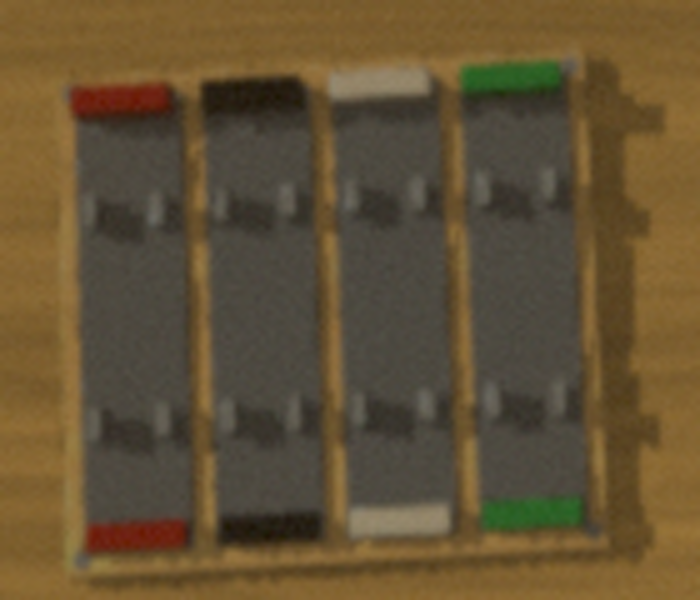

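```bash
cat > h.py <<'E'
from station import arm
import cv2,numpy as np
from scipy.optimize import minimize
from scipy.spatial.transform import Rotation as Ro
CM={c:arm.camera_model(c) for c in ("top","scene")}
def proj(c,P):
    m=CM[c]; X=np.asarray(P)@np.asarray(m["R"]).T+m["t"]
    return np.c_[m["fx"]*X[:,0]/X[:,2]+m["cx"], m["fy"]*X[:,1]/X[:,2]+m["cy"]]
def box(lx,ly,z0,z1,x0=0):
    return np.array([[x0+sx*lx/2,sy*ly/2,z] for sx in(-1,1) for sy in(-1,1) for z in(z0,z1)])
def place(P,x,y,yaw):
    c,s=np.cos(yaw),np.sin(yaw); return np.c_[x+c*P[:,0]-s*P[:,1],y+s*P[:,0]+c*P[:,1],P[:,2]]
def sil(c,parts,S=4):
    m=np.zeros((480*S,640*S),np.uint8)
    for P in parts:
        h=cv2.convexHull(((proj(c,P)+.5)*S-.5).astype(np.float32))
        cv2.fillConvexPoly(m,np.round(h*16).astype(np.int32),1,shift=4)
    return m
def back(c,uv,z):
    m=CM[c]; R=np.asarray(m["R"]); C=-R.T@m["t"]
    d=R.T@np.array([(uv[0]-m["cx"])/m["fx"],(uv[1]-m["cy"])/m["fy"],1]); return C+d*(z-C[2])/d[2]
def fit(masks,parts,x0):
    S=4; M={c:cv2.resize(m.astype(np.uint8),None,fx=S,fy=S,interpolation=cv2.INTER_NEAREST) for c,m in masks.items()}
    def cost(p):
        t=0
        for c in M:
            s=sil(c,[place(P,p[0],p[1],p[2]/100) for P in parts],S); t-= (s&M[c]).sum()/((s|M[c]).sum())
        return t
    r=minimize(cost,x0,method="Nelder-Mead",options=dict(initial_simplex=np.array(x0)+np.array([[0,0,0],[8,0,0],[0,8,0],[0,0,6]]),xatol=.05,fatol=1e-4))
    return r.x,r.fun
E
python3 - <<'E'
from h import *
for c in CM: m=CM[c]; print(c,-np.asarray(m["R"]).T@m["t"])
M=np.load("masks.npz")
st=[box(156,13,16,41)]
T=[box(196,46,12,16)]
idx={"stone_black":(2,None)}
for q in ["stone_green","stone_red","stone_black","stone_white","holder_green","holder_black","holder_white","holder_red"]:
    ms={}
    it,isc=idx.get(q,(0,0))
    if f"top|{q}|{it}" in M: ms["top"]=M[f"top|{q}|{it}"]
    if isc is not None: ms["scene"]=M[f"scene|{q}|{isc}"]
    c=list(ms)[0]
    ys,xs=np.nonzero(ms[c]); b=back(c,(xs.mean(),ys.mean()),35 if "stone" in q else 16)
    for k in ([*ms],*([ [c] for c in ms] if len(ms)>1 else [])):
        x,f=fit({c:ms[c] for c in k},st if "stone" in q else T,[b[0],b[1],-15. if "stone" in q else 2.])
        print(q,k,np.round(x[:2],1),"yaw deg",round(x[2]/100*57.3,2),round(f/len(k),3))
s=arm.observe(); print(Ro.from_quat(s["tcp_rot"]).as_matrix().round(3))
E
```

```text
top [ 353.28070224  -16.22808374 1252.77209587]
scene [ 947.41316478 -634.65818359 1286.93847271]
stone_green ['top', 'scene'] [ 562.7 -254.1] yaw deg -9.1 -0.856
stone_green ['top'] [ 564.4 -255.3] yaw deg -8.76 -0.883
stone_green ['scene'] [ 560.9 -253.1] yaw deg -9.32 -0.873
stone_red ['top', 'scene'] [ 564.8 -200. ] yaw deg -9.89 -0.808
stone_red ['top'] [ 566.1 -201. ] yaw deg -10.25 -0.778
stone_red ['scene'] [ 562.4 -198.9] yaw deg -9.85 -0.858
stone_black ['top'] [588.9 -92.5] yaw deg -10.78 -0.8
stone_white ['top', 'scene'] [ 578.1 -147.2] yaw deg -9.88 -0.868
stone_white ['top'] [ 579.7 -148.1] yaw deg -9.53 -0.882
stone_white ['scene'] [ 577.3 -145.9] yaw deg -10.14 -0.901
holder_green ['top', 'scene'] [552.7  68.7] yaw deg 2.92 -0.905
holder_green ['top'] [554.7  67.6] yaw deg 3.27 -0.955
holder_green ['scene'] [549.6  70.3] yaw deg 3.22 -0.917
holder_black ['top', 'scene'] [545.1 177.9] yaw deg 3.75 -0.887
holder_black ['top'] [548.1 177.2] yaw deg 3.33 -0.936
holder_black ['scene'] [541.8 180.4] yaw deg 3.69 -0.914
holder_white ['top', 'scene'] [550.1 123.8] yaw deg 3.1 -0.899
holder_white ['top'] [551.  122.8] yaw deg 3.14 -0.946
holder_white ['scene'] [545.5 125.4] yaw deg 4.23 -0.926
holder_red ['scene'] [539.4 235.1] yaw deg 3.37 -0.927
[[-0.891 -0.     0.454]
 [-0.454  0.    -0.891]
 [-0.    -1.    -0.   ]]
```

Run:
```python
from h import *
M=np.load("masks.npz")
G=[box(14,4,16,30,0)]
def holder(s):
    P=[box(196,46,12,16),box(12,38,16,24,-s*92),box(12,38,16,34,s*92)]
    return P
for q in ["holder_green","holder_black","holder_white","holder_red"]:
  for s in (1,-1):
    for c in ("top","scene"):
      k=f"{c}|{q}|0"
      if k not in M: continue
      ys,xs=np.nonzero(M[k]); b=back(c,(xs.mean(),ys.mean()),16)
      x,f=fit({c:M[k]},holder(s),[b[0],b[1],5.])
      print(q,s,c,np.round(x[:2],1),"yaw",round(x[2]/100*57.3,2),round(f,3))
# joint hand-placed overlay
H={"green":(553,68.5),"white":(549.5,123.3),"black":(546,178.2),"red":(542.5,233)}
S={"green":(564.4,-255.3),"red":(566.1,-201),"white":(579.7,-148.1),"black":(588.9,-92.5)}
for c in ("top","scene"):
    im=cv2.imread(f"pics/{c}0.png"); F=6
    x0,y0,w,h={"top":(195,180,280,115),"scene":(220,150,190,210)}[c]
    F={"top":2.85,"scene":2.8}[c]
    big=cv2.resize(im[y0:y0+h,x0:x0+w],None,fx=F,fy=F,interpolation=cv2.INTER_CUBIC)
    def draw(P,col):
        p=((proj(c,P)+.5-[x0,y0])*F-.5).round().astype(int); cv2.polylines(big,[p.reshape(-1,1,2)],True,col,1)
    for n,(x,y) in H.items():
        for (a,z,w_) in ((86,24,38),(-86,24,38),(86,34,38),(98,16,46),(-98,16,46)):
            draw(place(np.array([[a,-w_/2,z],[a,w_/2,z]]),x,y,np.radians(3.4)),(0,255,255))
    for n,(x,y) in S.items():
        draw(place(np.array([[-78,-6.5,41],[78,-6.5,41],[78,6.5,41],[-78,6.5,41.]]),x,y,np.radians(-9.9)),(255,255,0))
    cv2.imwrite(f"pics/ov_{c}.png",big)
```

```text
holder_green 1 top [552.6  67.5] yaw 3.22 -0.964
holder_green 1 scene [550.7  70.5] yaw 3.26 -0.931
holder_green -1 top [553.7  67.6] yaw 3.23 -0.963
holder_green -1 scene [552.4  70.8] yaw 3.69 -0.908
holder_black 1 top [546.2 177.1] yaw 3.34 -0.943
holder_black 1 scene [542.8 179.9] yaw 3.42 -0.918
holder_black -1 top [547.3 177.2] yaw 3.33 -0.943
holder_black -1 scene [544.4 180.1] yaw 4.58 -0.901
holder_white 1 top [550.3 122.5] yaw 3.31 -0.959
holder_white 1 scene [545.9 125.5] yaw 3.87 -0.911
holder_white -1 top [550.6 122.6] yaw 3.33 -0.954
holder_white -1 scene [549.  125.7] yaw 3.74 -0.897
holder_red 1 scene [540.2 235.2] yaw 3.49 -0.946
holder_red -1 scene [541.1 235.2] yaw 3.65 -0.927
```

View pics/ov_top.png

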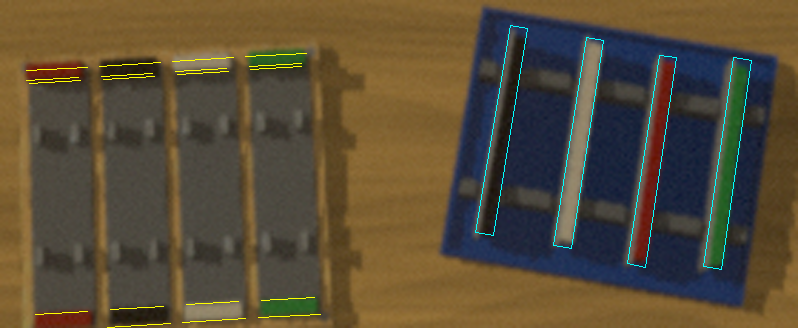

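View pics/ov_scene.png

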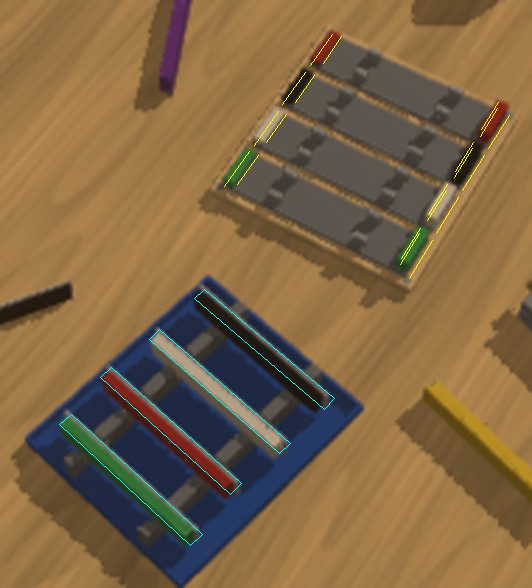

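Call:
{"method": "play_rows", "body": {
  "increments": [
    [[1.0, 1.1, 0], [0, 0, -1]],
    [[2.5, 2.7, 0], [0, 0, -2]],
    [[4, 4.3, 0], [0, 0, -3]],
    [[5.5, 5.9, 0], [0, 0, -4]],
    [[7, 7.5, -0.5], [0, 0, -5]],
    [[8.4, 9.1, -1], [0, 0, -6.1]],
    [[9.8, 10.6, -1.6], [0, 0, -6.1]],
    [[11.17, 12.1, -2.4], [0, 0, -6.1]]
  ],
  "claw": -0.1,
  "grip_force": 40
}}

```text
time: 1.87
tool_pos: [505.7, -317.5, 164.5]
tcp_rot: [-0.06, -0.704, 0.705, 0.059]
ft_force: [0.1, -1.1, -0.4]
grip_width: 0.451
```

Call:
{"method": "play_rows", "body": {
  "increments": [
    [[0, 0, -0.3], [0, 0, 0]],
    [[0, 0, -0.6], [0, 0, 0]],
    [[0, 0, -0.6], [0, 0, 0]],
    [[0, 0, -0.6], [0, 0, 0]]
  ]
}}

```text
time: 2.2
tool_pos: [502.9, -319.5, 148.2]
tcp_rot: [0.059, 0.705, -0.704, -0.06]
ft_force: [0.2, -0.7, 0.2]
grip_width: 0.448
```

Call:
{"method": "play_rows", "body": {
  "increments": [
    [[0.8, 0.9, -0.5], [0, 0, 0]],
    [[1.6, 1.75, -1.2], [0, 0, 0]],
    [[2.4, 2.6, -2], [0, 0, 0]],
    [[2.4, 2.6, -2.6], [0, 0, 0]],
    [[2.4, 2.6, -2.6], [0, 0, 0]],
    [[2.4, 2.6, -2.6], [0, 0, 0]]
  ]
}}

```text
time: 2.7
tool_pos: [562.9, -254.8, 83.4]
tcp_rot: [0.059, 0.705, -0.704, -0.06]
ft_force: [0.1, -0.1, 0.7]
grip_width: 0.448
```

```bash
cat > look.py <<'E'
from h import *
import sys
tag=sys.argv[1]
s=arm.observe(); print(np.round(s["tool_pos"],1), Ro.from_quat(s["tcp_rot"]).as_matrix().round(3)[:,2], s["time"])
crop={"top":(200,180,280,115),"scene":(215,150,200,210)}
for c in sys.argv[2:]:
    im=arm.capture(c)[:,:,::-1]; x0,y0,w,h=crop[c]
    cv2.imwrite(f"pics/{tag}_{c}_full.png",im)
    cv2.imwrite(f"pics/{tag}_{c}.png",cv2.resize(im[y0:y0+h,x0:x0+w],None,fx=2.8,fy=2.8,interpolation=cv2.INTER_CUBIC))
E
python3 look.py a top scene
```

```text
[ 562.9 -254.8   83.4] [-0.169 -0.986 -0.   ] 2.7
```

View pics/a_scene.png

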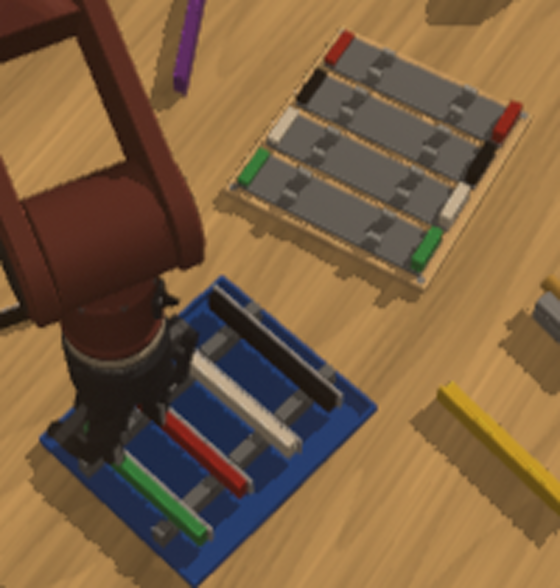

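View pics/a_top.png

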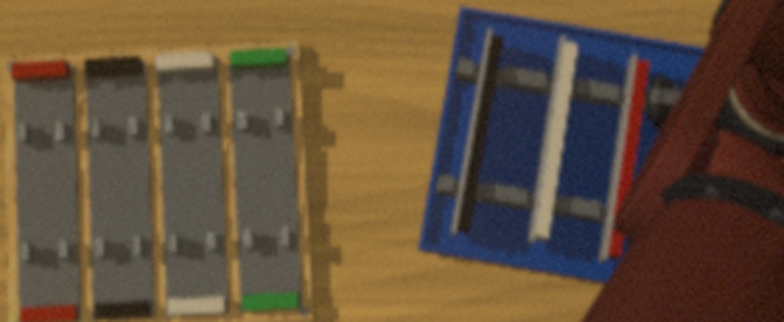

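Call:
{"method": "play_rows", "body": {
  "increments": [
    [[0, 0, -0.8], [0, 0, 0]],
    [[0, 0, -1.5], [0, 0, 0]],
    [[0, 0, -2.1], [0, 0, 0]],
    [[0, 0, -2.55], [0, 0, 0]],
    [[0, 0, -2.55], [0, 0, 0]],
    [[0, 0, -2.55], [0, 0, 0]]
  ]
}}

```text
time: 3.3
tool_pos: [563.8, -254.6, 20.4]
tcp_rot: [-0.06, -0.705, 0.705, 0.06]
ft_force: [1.1, -0.4, 0.4]
grip_width: 0.448
```

```bash
python3 look.py b scene
```

```text
[ 563.8 -254.6   20.4] [-0.168 -0.986  0.   ] 3.3
```

View pics/b_scene.png

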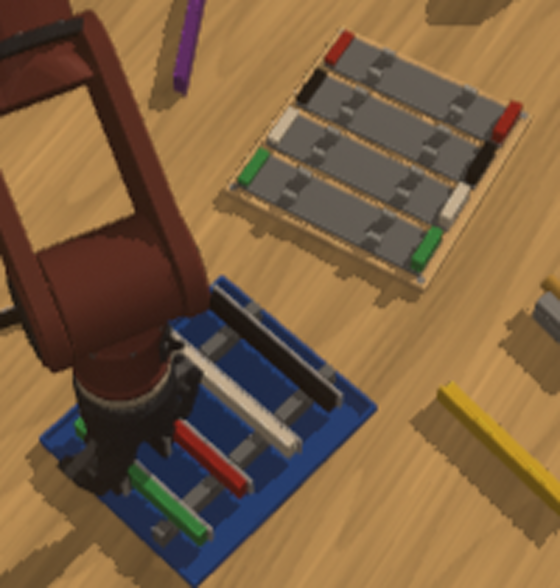

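The fingers straddle the green stone in the scene view (finger tips near crop px 125,485) and are clear of red. I'll close on it.

Call:
{"method": "play_rows", "body": {
  "increments": [
    [[0, 0, -0.04], [0, 0, 0]],
    [[0, 0, -0.04], [0, 0, 0]],
    [[0, 0, -0.04], [0, 0, 0]],
    [[0, 0, -0.04], [0, 0, 0]],
    [[0, 0, -0.04], [0, 0, 0]],
    [[0, 0, -0.04], [0, 0, 0]],
    [[0, 0, -0.04], [0, 0, 0]]
  ],
  "claw": -1
}}

```text
time: 3.93
tool_pos: [564.0, -253.7, 19.0]
tcp_rot: [0.059, 0.705, -0.705, -0.059]
ft_force: [0.0, -0.3, 0.4]
grip_width: 0.001
```

The gripper shut completely, so it missed the stone. I'll look before doing anything else.

```bash
python3 look.py c scene top
python3 - <<'E'
import cv2
im=cv2.imread("pics/c_scene_full.png"); cv2.imwrite("pics/c_z.png",cv2.resize(im[260:360,215:335],None,fx=6,fy=6,interpolation=cv2.INTER_CUBIC))
E
```

```text
[ 564.  -253.7   19. ] [-0.167 -0.986 -0.   ] 3.9333
```

View pics/c_z.png

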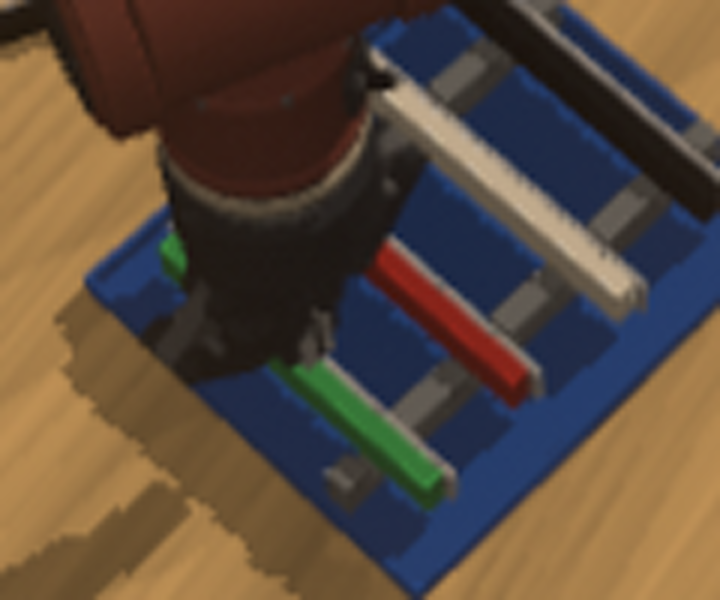

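View pics/c_top_full.png

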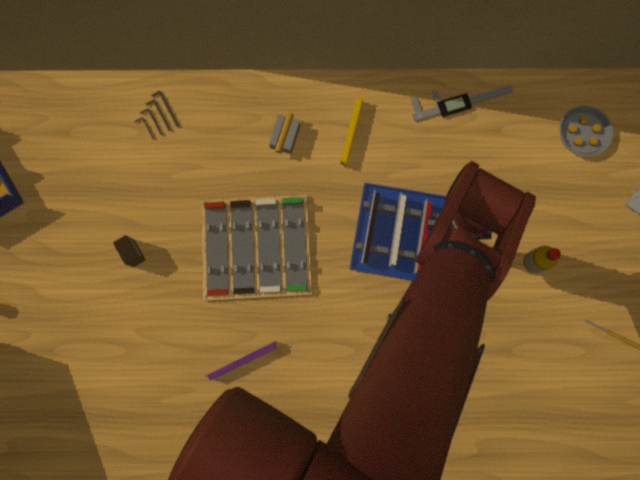

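Run:
```python
from h import *
s=arm.observe(); p=s["tool_pos"]; R=Ro.from_quat(s["tcp_rot"]).as_matrix()
print(s["grip_width"],s["ft_force"],s["wrist_torque"],s["joint_pos"])
im=cv2.imread("pics/c_scene_full.png"); x0,y0,F=195,230,6
big=cv2.resize(im[y0:y0+100,x0:x0+130],None,fx=F,fy=F,interpolation=cv2.INTER_CUBIC)
big=cv2.convertScaleAbs(big,alpha=2.2)
def dr(P,col):
    q=((proj("scene",P)+.5-[x0,y0])*F).round().astype(int); cv2.polylines(big,[q.reshape(-1,1,2)],False,col,1)
dr(np.array([p,p-R[:,1]*73]),(0,0,255))
for k in (0,-19,-73): dr(np.array([p+R[:,1]*k-R[:,2]*20,p+R[:,1]*k+R[:,2]*20]),(0,255,255))
for k in (0,-19,-73): dr(np.array([p+R[:,1]*k-R[:,0]*11,p+R[:,1]*k+R[:,0]*11]),(255,0,255))
cv2.imwrite("pics/c_ax.png",big)
```

```text
-0.0012894534080222213 [-0.37219026  0.2888018   0.40839295] [-0.00716498  0.02325409  0.03967109] [-5.36165604e-01  4.06941339e-01  1.73914965e+00 -3.46782533e-06
  9.95594111e-01  1.20258796e+00]
```

View pics/c_ax.png

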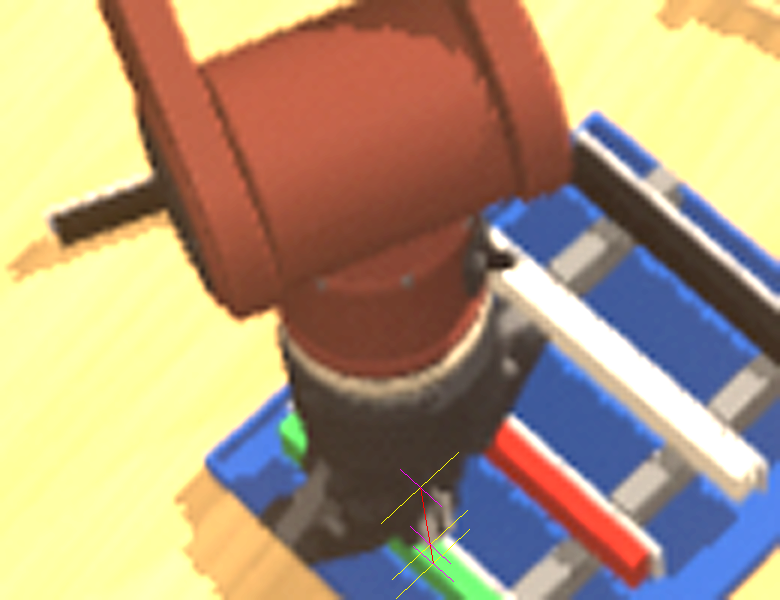

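Run:
```python
import cv2,numpy as np
o=[]
for n in "abc":
    im=cv2.imread(f"pics/{n}_scene_full.png")[285:345,225:305]
    o.append(cv2.convertScaleAbs(cv2.resize(im,None,fx=5,fy=5,interpolation=cv2.INTER_NEAREST),alpha=3.0))
o.append(np.zeros_like(o[0]))
cv2.imwrite("pics/cmp.png",np.vstack([np.hstack(o[:2]),np.hstack(o[2:])]))
```

```text
(no output)
```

View pics/cmp.png

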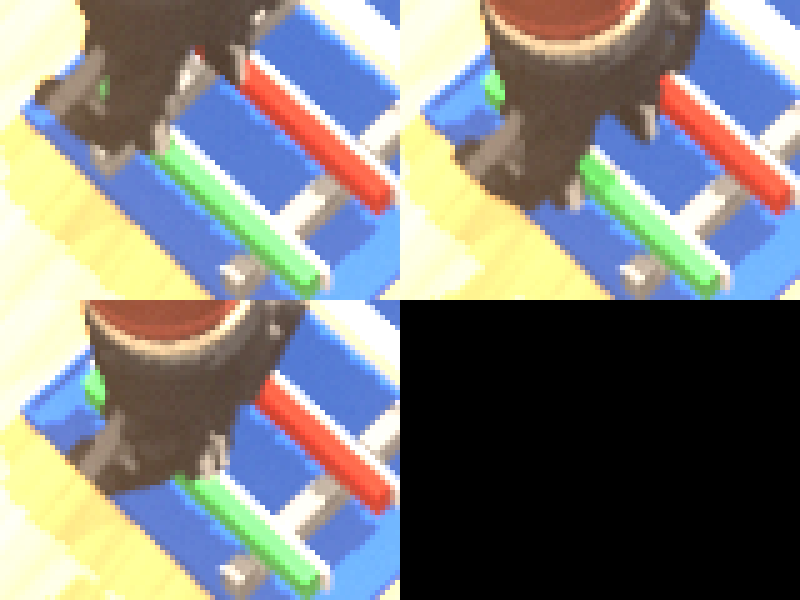

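The comparison shows the shut finger tips (crop px ~210,470) just above the stone's top. The real tips are therefore about 20 mm higher than the reported TCP suggests. The stone hasn't moved. I'll open, go down to TCP z≈8, which is above the free limit of 6, and watch the force.

Call:
{"method": "play_rows", "body": {
  "increments": [
    [[0, 0, 0], [0, 0, 0]],
    [[0, 0, 0], [0, 0, 0]],
    [[0, 0, 0], [0, 0, 0]],
    [[0, 0, 0], [0, 0, 0]],
    [[0, 0, -0.12], [0, 0, 0]],
    [[0, 0, -0.24], [0, 0, 0]],
    [[0, 0, -0.36], [0, 0, 0]],
    [[0, 0, -0.44], [0, 0, 0]]
  ],
  "claw": -0.1
}}

```text
time: 4.7
tool_pos: [563.6, -253.5, 7.2]
tcp_rot: [0.059, 0.705, -0.704, -0.06]
ft_force: [-0.1, 0.0, 0.2]
grip_width: 0.448
```

```bash
python3 look.py d scene
python3 - <<'E'
import cv2,numpy as np
im=cv2.imread(f"pics/d_scene_full.png")[285:345,225:305]
cv2.imwrite("pics/d_z.png",cv2.convertScaleAbs(cv2.resize(im,None,fx=8,fy=8,interpolation=cv2.INTER_CUBIC),alpha=3.0))
E
```

```text
[ 563.6 -253.5    7.2] [-0.167 -0.986 -0.   ] 4.7
```

View pics/d_z.png

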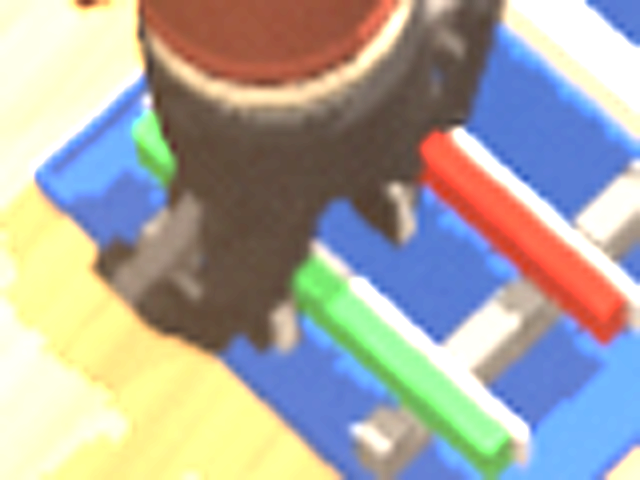

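Call:
{"method": "play_rows", "body": {
  "increments": [
    [[0, 0, 0], [0, 0, 0]],
    [[0, 0, 0], [0, 0, 0]],
    [[0, 0, 0], [0, 0, 0]],
    [[0, 0, 0], [0, 0, 0]],
    [[0, 0, 0], [0, 0, 0]],
    [[0, 0, 0], [0, 0, 0]]
  ],
  "claw": -1
}}

```text
time: 5.25
tool_pos: [564.3, -254.8, 9.1]
tcp_rot: [-0.059, -0.704, 0.705, 0.059]
ft_force: [-2.3, -1.1, 6.6]
grip_width: 0.003
```

```bash
python3 look.py e scene
python3 - <<'E'
import cv2,numpy as np
im=cv2.imread(f"pics/e_scene_full.png")[285:345,225:305]
cv2.imwrite("pics/e_z.png",cv2.convertScaleAbs(cv2.resize(im,None,fx=8,fy=8,interpolation=cv2.INTER_CUBIC),alpha=3.0))
E
```

```text
[ 564.3 -254.8    9.1] [-0.167 -0.986  0.002] 5.25
```

View pics/e_z.png

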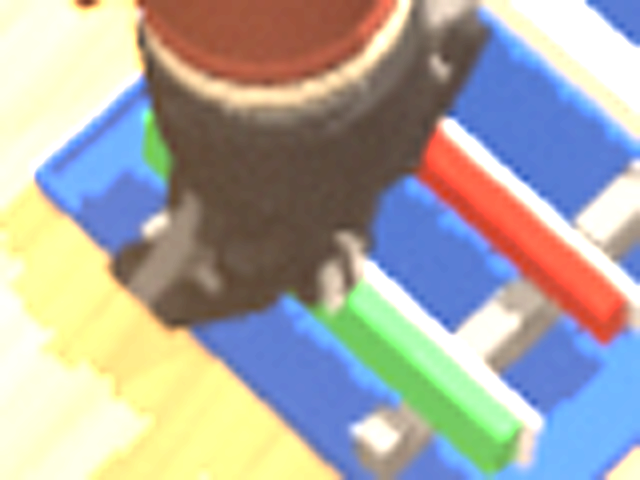

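Run:
```python
from h import *
s=arm.observe(); p=s["tool_pos"]; R=Ro.from_quat(s["tcp_rot"]).as_matrix()
print(p,s["grip_width"],s["ft_force"],s["wrist_torque"])
for c in ("scene","top"):
  for z in (9,20,30,40,50,80): print(c,z,proj(c,[[p[0],p[1],z]]).round(1))
im=cv2.imread("pics/d_scene_full.png"); im2=cv2.imread("pics/e_scene_full.png")
x0,y0,F=230,290,13
for n,i in (("d",im),("e",im2)):
    b=cv2.convertScaleAbs(cv2.resize(i[y0:y0+45,x0:x0+60],None,fx=F,fy=F,interpolation=cv2.INTER_CUBIC),alpha=3)
    for z in (9,20,30,40,50):
        q=((proj("scene",[[p[0],p[1],z]])[0]+.5-[x0,y0])*F).astype(int); cv2.drawMarker(b,tuple(int(v) for v in q),(255,0,255),cv2.MARKER_CROSS,12)
    cv2.imwrite(f"pics/{n}_zz.png",b)
```

```text
[ 564.26608305 -254.8252998     9.13279664] 0.0020015165704029224 [-2.94130477 -2.59117401  5.63225361] [-0.37059584  0.46934094 -0.01263347]
scene 9 [[266.8 325.5]]
scene 20 [[266.5 323.7]]
scene 30 [[266.2 322. ]]
scene 40 [[265.9 320.3]]
scene 50 [[265.6 318.6]]
scene 80 [[264.7 313.3]]
top 9 [[446.7 239. ]]
top 20 [[447.6 238.2]]
top 30 [[448.5 237.4]]
top 40 [[449.5 236.5]]
top 50 [[450.4 235.7]]
top 80 [[453.3 233.1]]
```

View pics/d_zz.png

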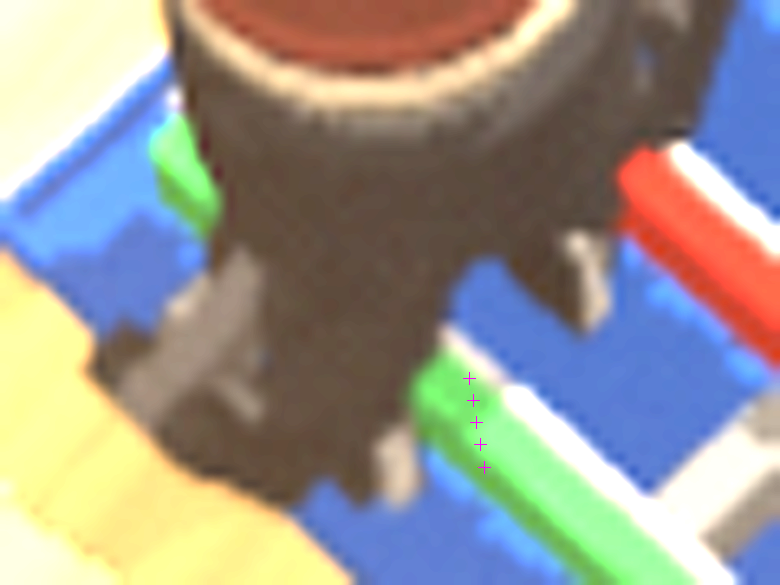

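View pics/e_zz.png

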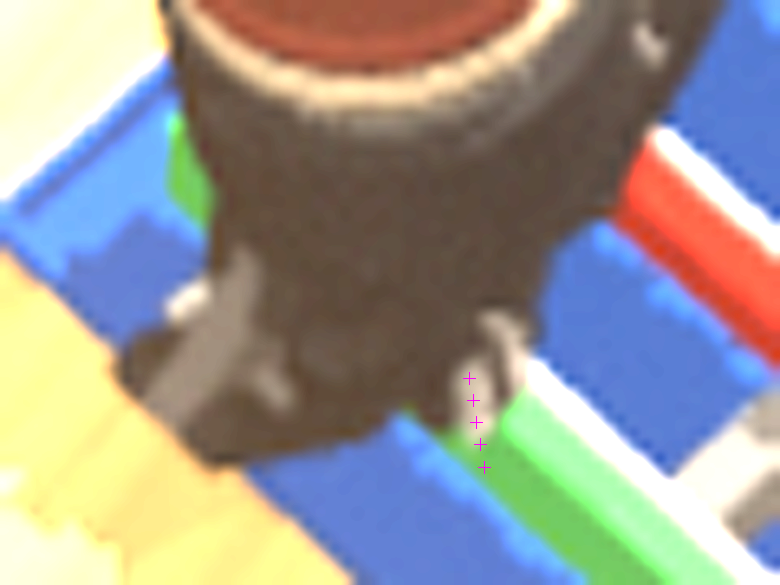

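Call:
{"method": "play_rows", "body": {
  "increments": [
    [[0, 0, 0.6], [0, 0, 0]],
    [[0, 0, 1.4], [0, 0, 0]],
    [[0, 0, 2.4], [0, 0, 0]],
    [[0, 0, 2.4], [0, 0, 0]],
    [[0, 0, 2.4], [0, 0, 0]],
    [[0, 0, 2.4], [0, 0, 0]]
  ]
}}

```text
time: 5.8
tool_pos: [563.6, -253.2, 67.2]
tcp_rot: [0.059, 0.705, -0.704, -0.06]
ft_force: [0.3, 0.4, 0.7]
grip_width: 0.002
```

```bash
cat > zoom.py <<'E'
import cv2,sys
n,x0,y0,w,h=sys.argv[1],*map(int,sys.argv[2:6]); a=float(sys.argv[6]) if len(sys.argv)>6 else 2
F=min(780/w,580/h)
i=cv2.imread(f"pics/{n}.png")[y0:y0+h,x0:x0+w]
cv2.imwrite("pics/z_"+n+".png",cv2.convertScaleAbs(cv2.resize(i,None,fx=F,fy=F,interpolation=cv2.INTER_CUBIC),alpha=a)); print(F)
E
python3 look.py f scene; python3 zoom.py f_scene_full 215 250 130 100
```

```text
[ 563.6 -253.2   67.2] [-0.167 -0.986 -0.001] 5.8
5.8
```

View pics/z_f_scene_full.png

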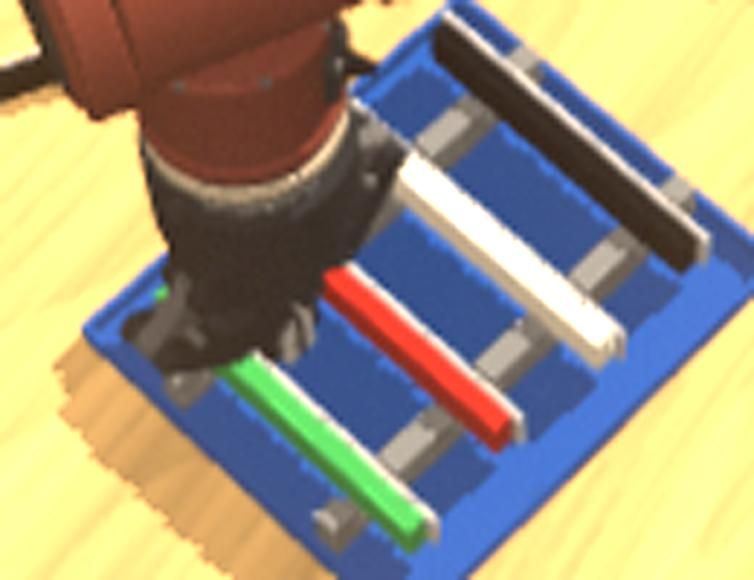

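```bash
python3 - <<'E'
from h import *
e=np.array([np.cos(np.radians(-9.7)),np.sin(np.radians(-9.7))])
for z in (67,75,85,95,105): print(z,proj("scene",[[563.6+11*e[0],-253.2+11*e[1],z]]).round(1))
E
python3 zoom.py f_scene_full 250 295 30 23 3.5
```

```text
67 [[268.6 318. ]]
75 [[268.4 316.6]]
85 [[268.1 314.8]]
95 [[267.8 313. ]]
105 [[267.5 311.2]]
25.217391304347824
```

View pics/z_f_scene_full.png

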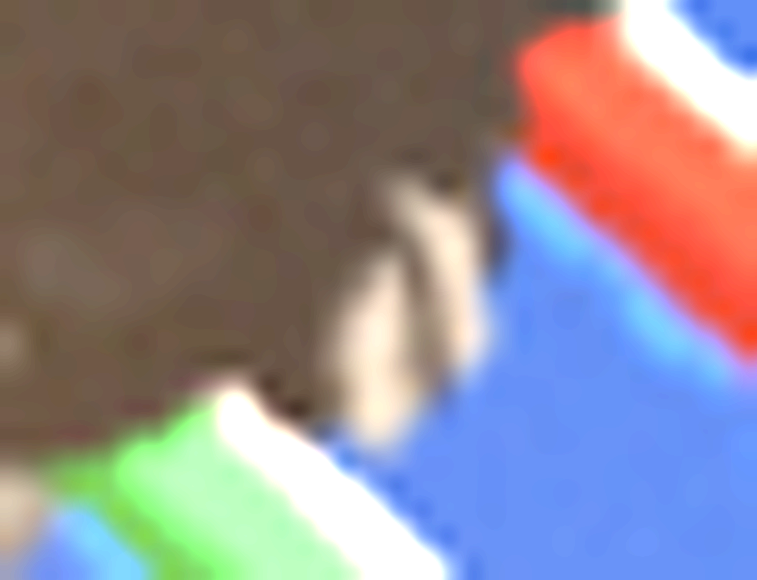

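The stone is still standing and the shut tips (px ~266,311) project to about z≈105 with the TCP at 67. So the real tips are some 32–38 mm above the reported TCP. I'll re-open, centre, and go down further in small steps, watching the force.

Call:
{"method": "play_rows", "body": {
  "increments": [
    [[0, 0, 0], [0, 0, 0]],
    [[0, 0, -0.4], [0, 0, 0]],
    [[0, 0, -1], [0, 0, 0]],
    [[0, 0, -1.6], [0, 0, 0]],
    [[0, 0, -2], [0, 0, 0]],
    [[0, 0, -2.3], [0, 0, 0]],
    [[0, 0, -2.5], [0, 0, 0]],
    [[0, 0, -2.6], [0, 0, 0]]
  ],
  "claw": -0.1
}}

```text
time: 6.52
tool_pos: [563.3, -253.4, 1.6]
tcp_rot: [0.059, 0.705, -0.704, -0.06]
ft_force: [-0.4, 0.1, 0.4]
grip_width: 0.45
```

Call:
{"method": "play_rows", "body": {
  "increments": [
    [[0, 0, -0.1], [0, 0, 0]],
    [[0, 0, -0.2], [0, 0, 0]],
    [[0, 0, -0.2], [0, 0, 0]]
  ]
}}

```text
time: 6.77
tool_pos: [564.2, -253.9, -1.9]
tcp_rot: [-0.059, -0.705, 0.705, 0.059]
ft_force: [-0.3, 0.2, 0.0]
grip_width: 0.451
```

The TCP now reads below the bench surface with no contact, which confirms a large height offset. I'll keep going down.

Call:
{"method": "play_rows", "body": {
  "increments": [
    [[0, 0, -0.1], [0, 0, 0]],
    [[0, 0, -0.2], [0, 0, 0]],
    [[0, 0, -0.3], [0, 0, 0]],
    [[0, 0, -0.3], [0, 0, 0]]
  ]
}}

```text
time: 7.1
tool_pos: [563.6, -253.5, -10.1]
tcp_rot: [0.059, 0.705, -0.704, -0.06]
ft_force: [-0.3, 1.2, 0.0]
grip_width: 0.452
```

```bash
python3 look.py g scene; python3 zoom.py g_scene_full 230 285 65 50 3
```

```text
[ 563.6 -253.5  -10.1] [-0.167 -0.986 -0.   ] 7.1
11.6
```

View pics/z_g_scene_full.png

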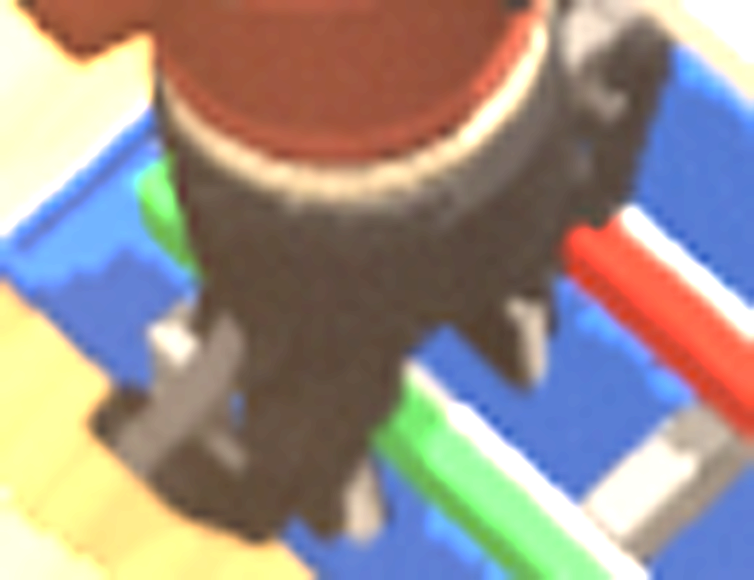

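Call:
{"method": "play_rows", "body": {
  "increments": [
    [[0, 0, -0.08], [0, 0, 0]],
    [[0, 0, -0.08], [0, 0, 0]],
    [[0, 0, -0.08], [0, 0, 0]],
    [[0, 0, -0.08], [0, 0, 0]],
    [[0, 0, -0.08], [0, 0, 0]],
    [[0, 0, -0.08], [0, 0, 0]]
  ],
  "claw": -1
}}

```text
time: 7.65
tool_pos: [563.9, -253.7, -11.6]
tcp_rot: [0.059, 0.705, -0.705, -0.059]
ft_force: [0.1, -0.6, -1.0]
grip_width: 0.139
```

```bash
python3 look.py i scene; python3 zoom.py i_scene_full 230 285 65 50 3
```

```text
[ 563.9 -253.7  -11.6] [-0.167 -0.986 -0.   ] 7.65
11.6
```

View pics/z_i_scene_full.png

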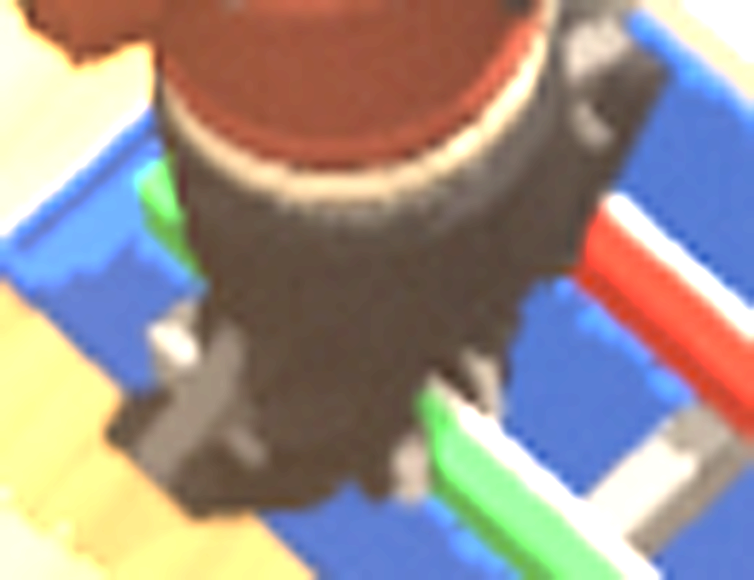

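Gripped: the width of 0.139 matches a 13 mm stone, and the tips are about 4 mm above its underside. I'll lift.

Call:
{"method": "play_rows", "body": {
  "increments": [
    [[0, 0, 0.2], [0, 0, 0]],
    [[0, 0, 0.5], [0, 0, 0]],
    [[0, 0, 0.9], [0, 0, 0]],
    [[0, 0, 1.4], [0, 0, 0]],
    [[0, 0, 2], [0, 0, 0]],
    [[0, 0, 2.6], [0, 0, 0]],
    [[0, 0, 3], [0, 0, 0]],
    [[0, 0, 3.2], [0, 0, 0]]
  ]
}}

```text
time: 8.37
tool_pos: [565.7, -254.7, 71.9]
tcp_rot: [-0.061, -0.704, 0.705, 0.058]
ft_force: [-0.4, 0.4, -1.9]
grip_width: 0.139
```

```bash
python3 look.py j scene
```

```text
[ 565.7 -254.7   71.9] [-0.167 -0.986  0.002] 8.3667
```

View pics/j_scene.png

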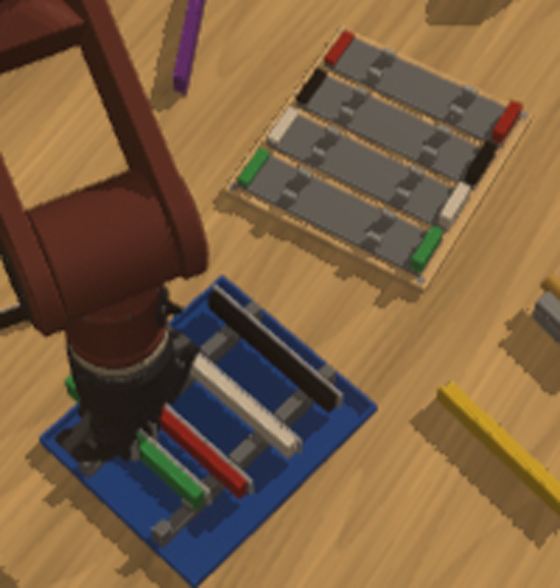

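Call:
{"method": "play_rows", "body": {
  "increments": [
    [[0, 0.4, 0.3], [0, 0, 0.1]],
    [[0, 1.1, 0.3], [0, 0, 0.3]],
    [[-0.1, 2, 0.3], [0, 0, 0.6]],
    [[-0.1, 3, 0.3], [0, 0, 0.9]],
    [[-0.2, 4, 0.3], [0, 0, 1.2]],
    [[-0.2, 5, 0.3], [0, 0, 1.5]],
    [[-0.3, 6, 0.3], [0, 0, 1.8]],
    [[-0.3, 7, 0.3], [0, 0, 2]]
  ]
}}

```text
time: 9.08
tool_pos: [554.7, -76.5, 75.1]
tcp_rot: [-0.016, 0.707, -0.707, 0.014]
ft_force: [-0.0, 0.5, -0.2]
grip_width: 0.14
```

Call:
{"method": "play_rows", "body": {
  "increments": [
    [[0, 1, 0], [0, 0, 0.1]],
    [[-0.1, 2, 0], [0, 0, 0.2]],
    [[-0.15, 3, 0], [0, 0, 0.2]],
    [[-0.2, 4, 0], [0, 0, 0.2]],
    [[-0.2, 5, 0], [0, 0, 0.2]],
    [[-0.2, 5.5, 0], [0, 0, 0.2]],
    [[-0.2, 5.5, 0], [0, 0, 0.2]],
    [[-0.2, 5.5, 0], [0, 0, 0.2]]
  ]
}}

```text
time: 9.75
tool_pos: [550.8, 59.2, 75.6]
tcp_rot: [0.023, -0.707, 0.707, -0.022]
ft_force: [-0.1, 0.6, -1.6]
grip_width: 0.138
```

```bash
cat > st.py <<'E'
from h import *
import sys
s=arm.observe(); m=Ro.from_quat(s["tcp_rot"]).as_matrix(); p=s["tool_pos"]
yaw=np.degrees(np.arctan2(m[1,2],m[0,2]))+90
print("t",round(s["time"],2),"p",p.round(1),"yaw",round(yaw,2),"down",m[:,1].round(3),"F",s["ft_force"].round(1))
if len(sys.argv)>1:
    x,y,z,a=map(float,sys.argv[1:5]); print("units",(np.array([x,y,z])-p).round(1),((np.array([x,y,z])-p)/25).round(3),"turn",round((a-yaw)/6,3))
E
python3 st.py 552.8 69 0 3.4
```

```text
t 9.75 p [550.8  59.2  75.6] yaw 3.69 down [-0.001 -0.001 -1.   ] F [-0.1  0.6 -1.6]
units [  2.    9.8 -75.6] [ 0.079  0.393 -3.022] turn -0.049
```

Call:
{"method": "play_rows", "body": {
  "increments": [
    [[0.04, 0.2, -0.4], [0, 0, -0.05]],
    [[0.08, 0.4, -1], [0, 0, -0.05]],
    [[0.08, 0.4, -1.6], [0, 0, -0.05]],
    [[0.08, 0.4, -2.1], [0, 0, -0.05]],
    [[0.08, 0.4, -2.1], [0, 0, -0.05]],
    [[0.08, 0.4, -2.1], [0, 0, -0.05]]
  ]
}}

```text
time: 10.25
tool_pos: [552.2, 68.0, 21.9]
tcp_rot: [0.021, -0.707, 0.707, -0.019]
ft_force: [-0.2, 0.5, -1.7]
grip_width: 0.139
```

```bash
python3 st.py 552.8 69 0 3.4; python3 look.py k scene top; python3 zoom.py k_scene_full 280 145 140 110 2;python3 zoom.py k_top_full 190 185 140 110 2.5
```

```text
t 10.25 p [552.2  68.   21.9] yaw 3.2 down [-0.003 -0.    -1.   ] F [-0.2  0.5 -1.7]
units [  0.6   1.  -21.9] [ 0.026  0.039 -0.877] turn 0.033
[552.2  68.   21.9] [ 0.056 -0.998 -0.   ] 10.25
5.2727272727272725
5.2727272727272725
```

View pics/z_k_scene_full.png

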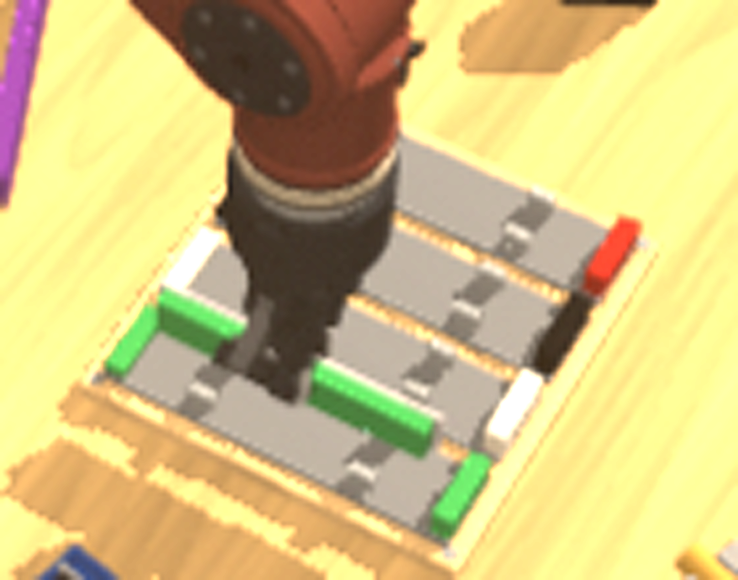

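View pics/z_k_top_full.png

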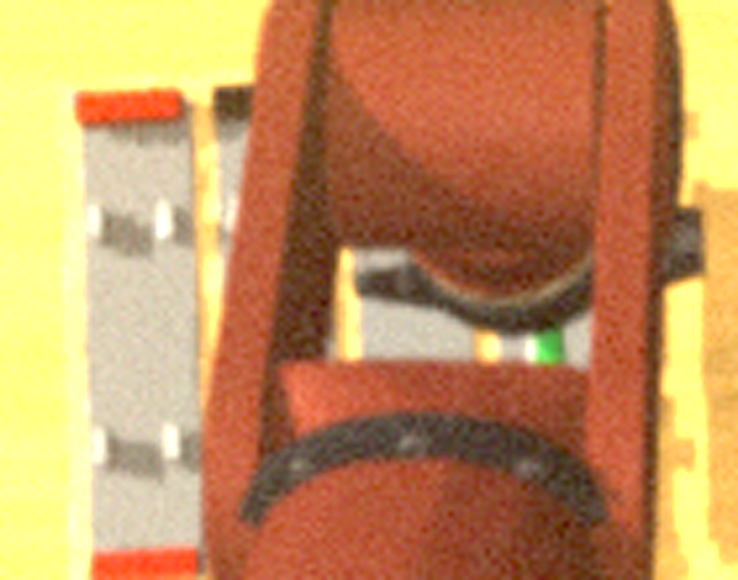

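```bash
cat > ov.py <<'E'
from h import *
import sys
# ov.py name cam x0 y0 w h  sx sy szbottom yaw
n,c=sys.argv[1:3]; x0,y0,w,h=map(int,sys.argv[3:7]); 
i=cv2.imread(f"pics/{n}.png"); F=min(780/w,580/h)
b=cv2.convertScaleAbs(cv2.resize(i[y0:y0+h,x0:x0+w],None,fx=F,fy=F,interpolation=cv2.INTER_CUBIC),alpha=2)
for k in range(7,len(sys.argv),4):
    x,y,z,a=map(float,sys.argv[k:k+4])
    for zz,col in ((z,(255,0,255)),(z+25,(255,255,0))):
        P=place(np.array([[-78,-6.5,zz],[78,-6.5,zz],[78,6.5,zz],[-78,6.5,zz]]),x,y,np.radians(a))
        q=((proj(c,P)+.5-[x0,y0])*F).round().astype(int); cv2.polylines(b,[q.reshape(-1,1,2)],True,col,1)
cv2.imwrite(f"pics/ov_{n}.png",b)
E
python3 ov.py k_scene_full scene 290 180 110 80 551 68 49.5 3.2
```

```text
(no output)
```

View pics/ov_k_scene_full.png

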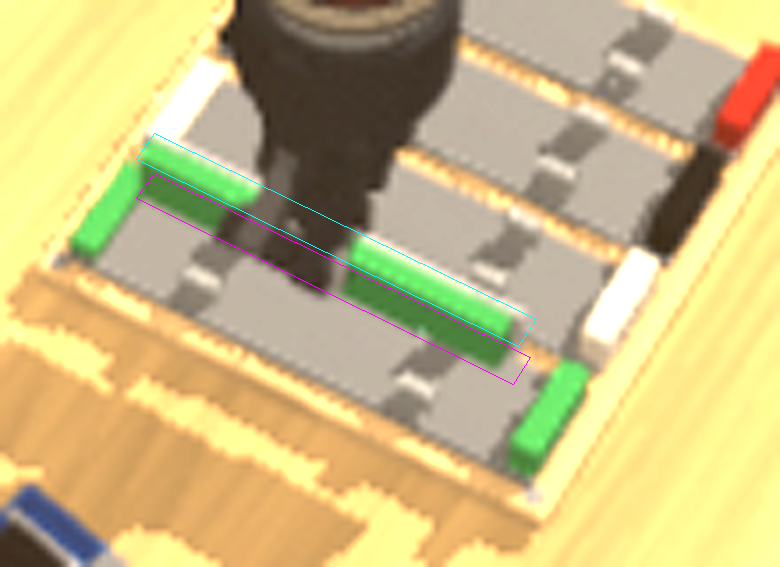

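Call:
{"method": "play_rows", "body": {
  "increments": [
    [[0.07, 0.04, 0], [0, 0, 0.03]],
    [[0.07, 0.04, -0.3], [0, 0, 0.03]],
    [[0.07, 0.04, -0.6], [0, 0, 0.03]],
    [[0.07, 0.04, -0.9], [0, 0, 0.03]],
    [[0.07, 0.04, -1.1], [0, 0, 0.03]],
    [[0.07, 0.04, -1.2], [0, 0, 0.03]],
    [[0.07, 0.04, -1.2], [0, 0, 0.03]]
  ]
}}

```text
time: 10.93
tool_pos: [554.0, 69.8, -7.9]
tcp_rot: [-0.022, 0.707, -0.707, 0.02]
ft_force: [-0.7, 0.5, -0.6]
grip_width: 0.146
```

```bash
python3 st.py 553.8 69 -11.6 3.4;  python3 look.py l scene; python3 ov.py l_scene_full scene 290 180 110 80 551.6 69 20 3.4
```

```text
t 10.93 p [554.   69.8  -7.9] yaw 3.46 down [-0.003 -0.    -1.   ] F [-0.7  0.5 -0.6]
units [-0.2 -0.8 -3.7] [-0.007 -0.031 -0.149] turn -0.01
[554.   69.8  -7.9] [ 0.06  -0.998 -0.   ] 10.9333
```

View pics/ov_l_scene_full.png

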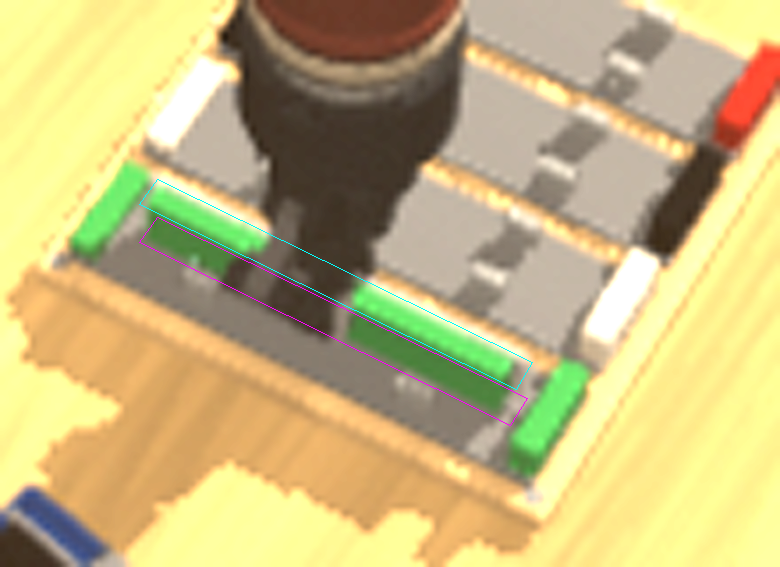

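Call:
{"method": "play_rows", "body": {
  "increments": [
    [[0, 0, -0.04], [0, 0, 0]],
    [[0, 0, -0.08], [0, 0, 0]],
    [[0, 0, -0.12], [0, 0, 0]],
    [[0, 0, -0.15], [0, 0, 0]],
    [[0, 0, -0.15], [0, 0, 0]]
  ]
}}

```text
time: 11.4
tool_pos: [555.2, 69.7, -10.3]
tcp_rot: [0.021, -0.707, 0.707, -0.021]
ft_force: [-0.0, 0.5, -1.7]
grip_width: 0.14
```

Call:
{"method": "play_rows", "body": {
  "increments": [
    [[0, 0, -0.04], [0, 0, 0]],
    [[0, 0, -0.06], [0, 0, 0]],
    [[0, 0, -0.06], [0, 0, 0]]
  ]
}}

```text
time: 11.65
tool_pos: [555.3, 69.8, -11.6]
tcp_rot: [0.021, -0.707, 0.707, -0.021]
ft_force: [0.4, -0.1, -0.0]
grip_width: 0.138
```

```bash
python3 st.py
```

```text
t 11.65 p [555.3  69.8 -11.6] yaw 3.46 down [ 0. -0. -1.] F [ 0.4 -0.1 -0. ]
```

Call:
{"method": "play_rows", "body": {
  "increments": [
    [[0, 0, -0.04], [0, 0, 0]],
    [[0, 0, -0.04], [0, 0, 0]],
    [[0, 0, -0.04], [0, 0, 0]]
  ]
}}

```text
time: 11.9
tool_pos: [555.3, 69.8, -11.7]
tcp_rot: [0.021, -0.707, 0.707, -0.021]
ft_force: [-2.4, -0.2, 6.0]
grip_width: 0.14
```

Contact came at the same height at which it was gripped, so the stone is seated. I'll release.

Call:
{"method": "play_rows", "body": {
  "increments": [
    [[0, 0, 0.04], [0, 0, 0]],
    [[0, 0, 0.04], [0, 0, 0]],
    [[0, 0, 0.04], [0, 0, 0]],
    [[0, 0, 0.04], [0, 0, 0]],
    [[0, 0, 0.04], [0, 0, 0]]
  ],
  "claw": -0.2
}}

```text
time: 12.32
tool_pos: [555.2, 69.7, -11.9]
tcp_rot: [-0.021, 0.707, -0.707, 0.021]
ft_force: [0.4, 0.7, 0.8]
grip_width: 0.403
```

Call:
{"method": "play_rows", "body": {
  "increments": [
    [[0, 0, 0.4], [0, 0, 0]],
    [[0, 0, 1], [0, 0, 0]],
    [[0, 0, 1.8], [0, 0, 0]],
    [[0, 0, 2.6], [0, 0, 0]],
    [[0, 0, 3.2], [0, 0, 0]],
    [[0, 0, 3.4], [0, 0, 0]]
  ]
}}

```text
time: 12.82
tool_pos: [557.8, 69.8, 77.0]
tcp_rot: [0.019, -0.707, 0.707, -0.023]
ft_force: [0.5, -0.4, -0.3]
grip_width: 0.396
```

```bash
python3 st.py 564.3 -200 75 -9.9;  python3 look.py m scene; python3 ov.py m_scene_full scene 290 180 110 80 551.6 69 16 3.4
```

```text
t 12.82 p [557.8  69.8  77. ] yaw 3.46 down [ 0.006  0.    -1.   ] F [ 0.5 -0.4 -0.3]
units [   6.5 -269.8   -2. ] [  0.259 -10.792  -0.08 ] turn -2.226
[557.8  69.8  77. ] [ 0.06  -0.998  0.   ] 12.8167
```

View pics/ov_m_scene_full.png

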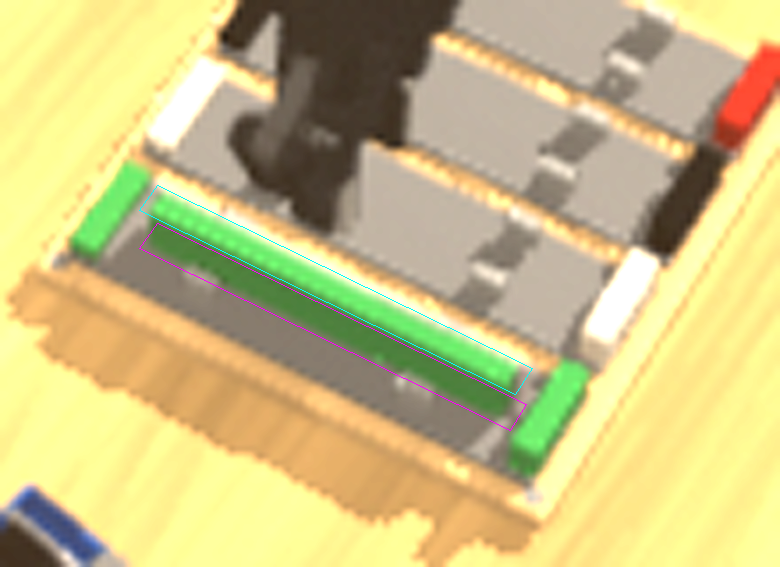

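Green stands between its guides and stops; the green bar spans px ~(150–530) between the tags. Next is red.

Call:
{"method": "play_rows", "body": {
  "increments": [
    [[0.05, -0.9, 0], [0, 0, -0.2]],
    [[0.1, -2.2, 0], [0, 0, -0.5]],
    [[0.15, -3.5, 0], [0, 0, -0.8]],
    [[0.2, -4.8, 0], [0, 0, -1.2]],
    [[0.2, -6.1, 0], [0, 0, -1.5]],
    [[0.26, -7.4, 0], [0, 0, -1.8]],
    [[0.26, -8.7, 0], [0, 0, -2]],
    [[0.26, -10, 0], [0, 0, -2.2]]
  ],
  "claw": -0.1
}}

```text
time: 13.53
tool_pos: [560.7, -181.4, 72.1]
tcp_rot: [0.06, 0.705, -0.704, -0.061]
ft_force: [0.0, 0.5, 0.6]
grip_width: 0.448
```

Call:
{"method": "play_rows", "body": {
  "increments": [
    [[0, -0.7, 0], [0, 0, 0]],
    [[0, -0.8, 0], [0, 0, 0]],
    [[0, -0.8, 0], [0, 0, 0]]
  ]
}}

```text
time: 13.78
tool_pos: [560.9, -200.9, 72.2]
tcp_rot: [0.06, 0.705, -0.704, -0.061]
ft_force: [0.4, 0.5, -0.1]
grip_width: 0.451
```

```bash
python3 st.py 564.3 -200 25 -9.9
```

```text
t 13.78 p [ 560.9 -200.9   72.2] yaw -9.88 down [-0.001  0.001 -1.   ] F [ 0.4  0.5 -0.1]
units [  3.4   0.9 -47.2] [ 0.137  0.038 -1.889] turn -0.003
```

Call:
{"method": "play_rows", "body": {
  "increments": [
    [[0.13, 0.04, -0.6], [0, 0, 0]],
    [[0.13, 0.04, -1.4], [0, 0, 0]],
    [[0.13, 0.04, -2], [0, 0, 0]],
    [[0.13, 0.04, -2.5], [0, 0, 0]],
    [[0.13, 0.04, -2.9], [0, 0, 0]],
    [[0.13, 0.04, -3.2], [0, 0, 0]],
    [[0.13, 0.04, -3.3], [0, 0, 0]],
    [[0.13, 0.04, -3.3], [0, 0, 0]]
  ]
}}

```text
time: 14.45
tool_pos: [564.6, -198.7, -9.9]
tcp_rot: [0.06, 0.705, -0.704, -0.06]
ft_force: [0.1, -0.7, 0.2]
grip_width: 0.447
```

```bash
python3 st.py 564.3 -200 -11.6 -9.9; python3 look.py n scene;  python3 zoom.py n_scene_full 230 260 90 70 3
```

```text
t 14.45 p [ 564.6 -198.7   -9.9] yaw -9.72 down [-0.001  0.001 -1.   ] F [ 0.1 -0.7  0.2]
units [-0.3 -1.3 -1.7] [-0.011 -0.052 -0.066] turn -0.029
[ 564.6 -198.7   -9.9] [-0.169 -0.986 -0.   ] 14.45
8.285714285714286
```

View pics/z_n_scene_full.png

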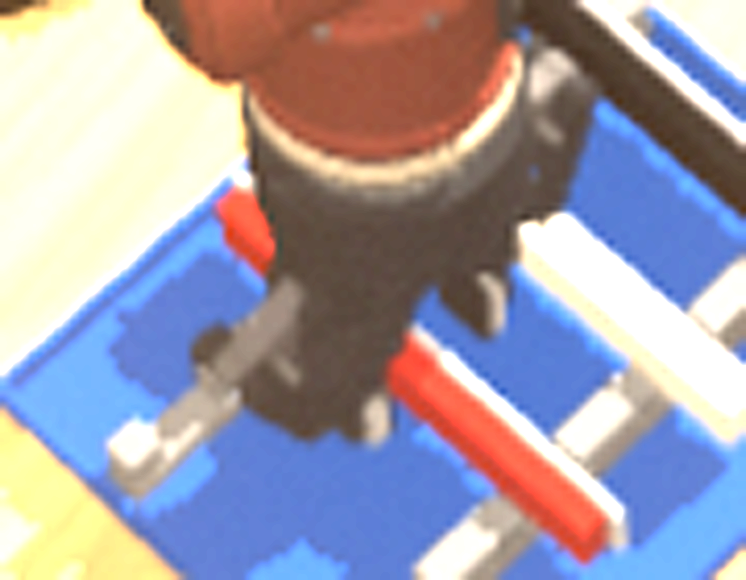

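The fingers straddle red (left tip px ~375,430, right ~490,325) and are clear of white. I'll close.

Call:
{"method": "play_rows", "body": {
  "increments": [
    [[0, -0.04, -0.07], [0, 0, 0]],
    [[0, -0.04, -0.07], [0, 0, 0]],
    [[0, -0.04, -0.07], [0, 0, 0]],
    [[0, -0.04, -0.07], [0, 0, 0]],
    [[0, -0.04, -0.07], [0, 0, 0]],
    [[0, -0.04, -0.07], [0, 0, 0]]
  ],
  "claw": -1
}}

```text
time: 15.0
tool_pos: [565.8, -200.8, -10.1]
tcp_rot: [-0.061, -0.704, 0.705, 0.06]
ft_force: [0.1, -0.3, 4.1]
grip_width: 0.137
```

Call:
{"method": "play_rows", "body": {
  "increments": [
    [[0, 0, 0.2], [0, 0, 0]],
    [[0, 0, 0.5], [0, 0, 0]],
    [[0, 0, 0.9], [0, 0, 0]],
    [[0, 0, 1.4], [0, 0, 0]],
    [[0, 0, 2], [0, 0, 0]],
    [[0, 0, 2.6], [0, 0, 0]],
    [[0, 0, 3.2], [0, 0, 0]],
    [[0, 0, 3.5], [0, 0, 0]]
  ]
}}

```text
time: 15.67
tool_pos: [566.7, -201.0, 80.0]
tcp_rot: [-0.062, -0.704, 0.705, 0.058]
ft_force: [0.4, -0.4, -0.7]
grip_width: 0.138
```

```bash
python3 st.py 541.5 233.6 75 3.4
```

```text
t 15.67 p [ 566.7 -201.    80. ] yaw -9.74 down [ 0.004 -0.002 -1.   ] F [ 0.4 -0.4 -0.7]
units [-25.2 434.6  -5. ] [-1.007 17.384 -0.2  ] turn 2.19
```

Call:
{"method": "play_rows", "body": {
  "increments": [
    [[0, 0.4, 0], [0, 0, 0.1]],
    [[-0.1, 1.1, 0], [0, 0, 0.2]],
    [[-0.1, 2.1, 0], [0, 0, 0.4]],
    [[-0.2, 3.2, 0], [0, 0, 0.6]],
    [[-0.2, 4.3, 0], [0, 0, 0.8]],
    [[-0.3, 5.4, 0], [0, 0, 1]],
    [[-0.3, 6.5, 0], [0, 0, 1.2]],
    [[-0.4, 7.6, 0], [0, 0, 1.4]]
  ]
}}

```text
time: 16.33
tool_pos: [554.0, -8.2, 75.8]
tcp_rot: [0.007, 0.707, -0.707, -0.008]
ft_force: [-0.2, 0.8, -1.2]
grip_width: 0.145
```

Call:
{"method": "play_rows", "body": {
  "increments": [
    [[0, 1.1, 0], [0, 0, 0.1]],
    [[-0.1, 2.2, 0], [0, 0, 0.2]],
    [[-0.15, 3.3, 0], [0, 0, 0.3]],
    [[-0.2, 4.4, 0], [0, 0, 0.5]],
    [[-0.3, 5.5, 0], [0, 0, 0.6]],
    [[-0.4, 6.6, 0], [0, 0, 0.7]],
    [[-0.5, 7.6, 0], [0, 0, 0.79]],
    [[-0.5, 8.4, 0], [0, 0, 0.79]]
  ]
}}

```text
time: 17.0
tool_pos: [540.3, 202.2, 75.5]
tcp_rot: [-0.023, 0.707, -0.707, 0.021]
ft_force: [0.0, -0.2, -0.9]
grip_width: 0.144
```

```bash
python3 st.py 544 233.6 20 3.4
```

```text
t 17.0 p [540.3 202.2  75.5] yaw 3.51 down [-0.002  0.    -1.   ] F [ 0.  -0.2 -0.9]
units [  3.7  31.4 -55.5] [ 0.148  1.257 -2.22 ] turn -0.019
```

Call:
{"method": "play_rows", "body": {
  "increments": [
    [[0.1, 0.6, 0], [0, 0, 0]],
    [[0.15, 1.2, -0.4], [0, 0, 0]],
    [[0.15, 1.25, -1], [0, 0, 0]],
    [[0.15, 1.25, -1.6], [0, 0, 0]],
    [[0.15, 1.25, -2.1], [0, 0, 0]],
    [[0.15, 1.25, -2.2], [0, 0, 0]],
    [[0.15, 1.25, -2.2], [0, 0, 0]]
  ]
}}

```text
time: 17.58
tool_pos: [544.6, 230.4, 19.6]
tcp_rot: [0.022, -0.706, 0.707, -0.02]
ft_force: [-0.5, -0.8, -1.1]
grip_width: 0.142
```

```bash
python3 st.py 544 233.6 -10 3.4;  python3 look.py o scene; python3 ov.py o_scene_full scene 310 145 110 80 541.2 233.6 46 3.4
```

```text
t 17.58 p [544.6 230.4  19.6] yaw 3.38 down [-0.004 -0.001 -1.   ] F [-0.5 -0.8 -1.1]
units [ -0.6   3.2 -29.6] [-0.023  0.128 -1.186] turn 0.004
[544.6 230.4  19.6] [ 0.059 -0.998  0.001] 17.5833
```

View pics/ov_o_scene_full.png

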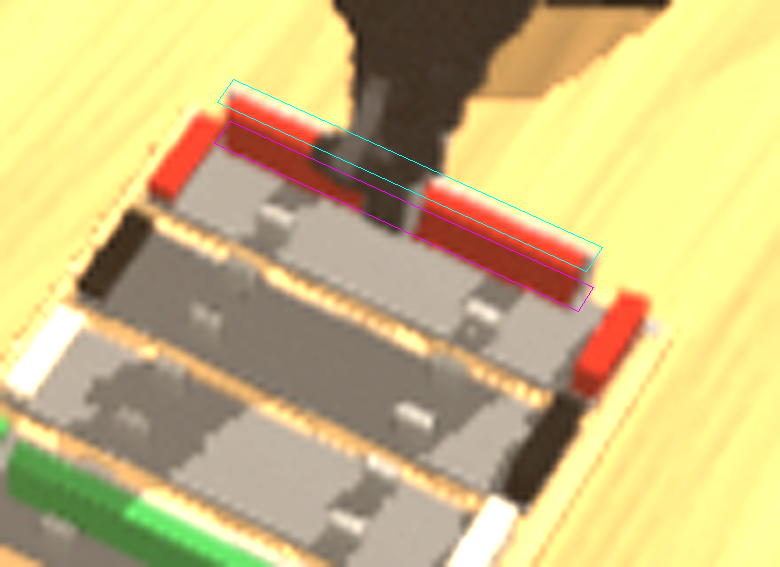

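Call:
{"method": "play_rows", "body": {
  "increments": [
    [[-0.02, 0.1, 0], [0, 0, 0]],
    [[-0.02, 0.1, -0.3], [0, 0, 0]],
    [[-0.02, 0.1, -0.6], [0, 0, 0]],
    [[-0.02, 0.1, -0.85], [0, 0, 0]],
    [[-0.02, 0.1, -1], [0, 0, 0]],
    [[-0.02, 0.1, -1.06], [0, 0, 0]],
    [[-0.02, 0.1, -1.06], [0, 0, 0]]
  ]
}}

```text
time: 18.22
tool_pos: [545.0, 233.2, -6.0]
tcp_rot: [0.022, -0.707, 0.707, -0.02]
ft_force: [0.1, -0.2, -0.8]
grip_width: 0.141
```

```bash
python3 st.py 544 233.6 -10 3.4;  python3 look.py p scene; python3 ov.py p_scene_full scene 310 145 110 80 541.2 233.6 20 3.4
```

```text
t 18.22 p [545.  233.2  -6. ] yaw 3.39 down [-0.002 -0.001 -1.   ] F [ 0.1 -0.2 -0.8]
units [-1.   0.4 -4. ] [-0.038  0.014 -0.161] turn 0.001
[545.  233.2  -6. ] [ 0.059 -0.998  0.   ] 18.2167
```

View pics/ov_p_scene_full.png

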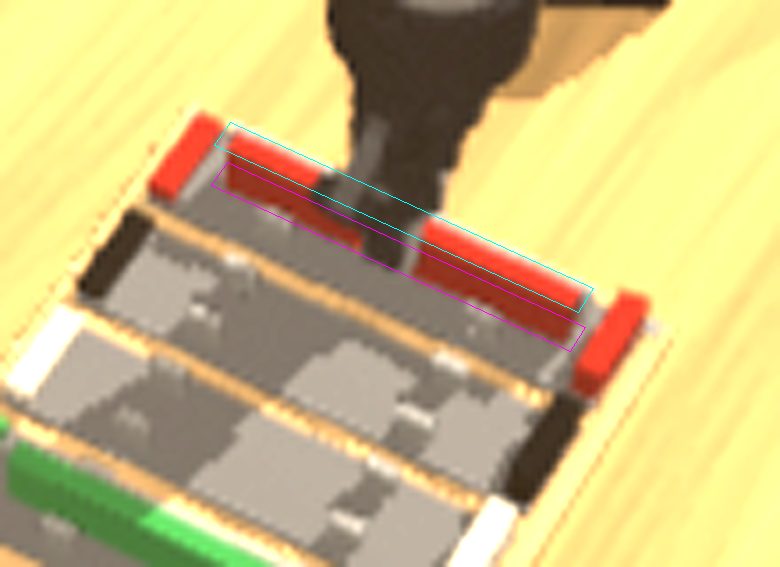

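Red hangs between its guides, centred between the stops. I'll lower it slowly to contact.

Call:
{"method": "play_rows", "body": {
  "increments": [
    [[0, 0, -0.04], [0, 0, 0]],
    [[0, 0, -0.08], [0, 0, 0]],
    [[0, 0, -0.12], [0, 0, 0]],
    [[0, 0, -0.16], [0, 0, 0]],
    [[0, 0, -0.16], [0, 0, 0]],
    [[0, 0, -0.16], [0, 0, 0]]
  ]
}}

```text
time: 18.77
tool_pos: [545.7, 233.5, -9.0]
tcp_rot: [-0.021, 0.707, -0.707, 0.021]
ft_force: [-0.0, -0.2, -0.9]
grip_width: 0.142
```

Call:
{"method": "play_rows", "body": {
  "increments": [
    [[0, 0, -0.04], [0, 0, 0]],
    [[0, 0, -0.06], [0, 0, 0]],
    [[0, 0, -0.06], [0, 0, 0]]
  ]
}}

```text
time: 19.02
tool_pos: [546.0, 233.6, -10.1]
tcp_rot: [-0.021, 0.707, -0.707, 0.021]
ft_force: [-1.0, 0.0, 1.8]
grip_width: 0.14
```

Call:
{"method": "play_rows", "body": {
  "increments": [
    [[0, 0, -0.02], [0, 0, 0]],
    [[0, 0, -0.02], [0, 0, 0]],
    [[0, 0, -0.02], [0, 0, 0]]
  ]
}}

```text
time: 19.27
tool_pos: [545.9, 233.6, -10.1]
tcp_rot: [0.021, -0.707, 0.707, -0.021]
ft_force: [-1.9, -0.6, 4.7]
grip_width: 0.139
```

Call:
{"method": "play_rows", "body": {
  "increments": [
    [[0, 0, 0], [0, 0, 0]],
    [[0, 0, 0], [0, 0, 0]],
    [[0, 0, 0], [0, 0, 0]],
    [[0, 0, 0], [0, 0, 0]],
    [[0, 0, 0], [0, 0, 0]]
  ],
  "claw": -0.2
}}

```text
time: 19.68
tool_pos: [545.6, 233.5, -11.3]
tcp_rot: [0.021, -0.707, 0.707, -0.021]
ft_force: [-0.4, -0.6, -0.1]
grip_width: 0.399
```

Call:
{"method": "play_rows", "body": {
  "increments": [
    [[0, 0, 0.4], [0, 0, 0]],
    [[0, 0, 1], [0, 0, 0]],
    [[0, 0, 1.8], [0, 0, 0]],
    [[0, 0, 2.6], [0, 0, 0]],
    [[0, 0, 3.2], [0, 0, 0]],
    [[0, 0, 3.4], [0, 0, 0]]
  ]
}}

```text
time: 20.18
tool_pos: [548.2, 234.3, 77.9]
tcp_rot: [-0.019, 0.707, -0.706, 0.023]
ft_force: [1.0, 0.6, 0.4]
grip_width: 0.397
```

```bash
python3 st.py 578.5 -147 75 -9.8;  python3 look.py q scene; python3 ov.py q_scene_full scene 310 145 110 80 541.2 233.6 16 3.4
```

```text
t 20.18 p [548.2 234.3  77.9] yaw 3.4 down [ 0.006  0.002 -1.   ] F [1.  0.6 0.4]
units [  30.3 -381.3   -2.9] [  1.21  -15.253  -0.118] turn -2.2
[548.2 234.3  77.9] [ 0.059 -0.998 -0.001] 20.1833
```

View pics/ov_q_scene_full.png

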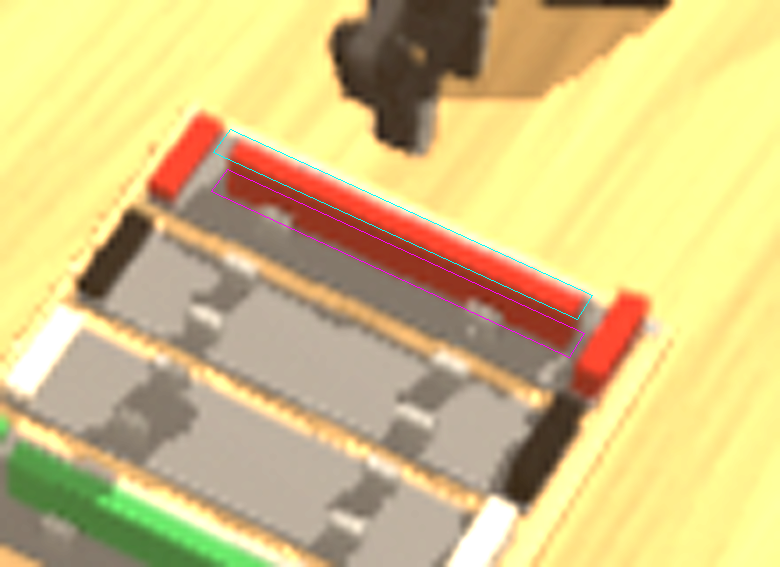

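Red stands between its tags. Next is white.

Call:
{"method": "play_rows", "body": {
  "increments": [
    [[0.05, -0.9, 0], [0, 0, -0.2]],
    [[0.1, -2.2, 0], [0, 0, -0.4]],
    [[0.2, -3.5, 0], [0, 0, -0.6]],
    [[0.3, -4.8, 0], [0, 0, -0.8]],
    [[0.4, -6.1, 0], [0, 0, -1]],
    [[0.5, -7.4, 0], [0, 0, -1.2]],
    [[0.6, -8.7, 0], [0, 0, -1.4]],
    [[0.7, -10, 0], [0, 0, -1.6]]
  ],
  "claw": -0.1
}}

```text
time: 20.9
tool_pos: [562.2, -17.9, 73.0]
tcp_rot: [0.038, 0.706, -0.706, -0.039]
ft_force: [0.4, 0.0, 0.5]
grip_width: 0.45
```

Call:
{"method": "play_rows", "body": {
  "increments": [
    [[0.1, -1.3, 0], [0, 0, -0.2]],
    [[0.2, -2.6, 0], [0, 0, -0.3]],
    [[0.3, -3.9, 0], [0, 0, -0.5]],
    [[0.5, -5.2, 0], [0, 0, -0.6]],
    [[0.5, -5.2, 0], [0, 0, -0.6]],
    [[0.5, -5.2, 0], [0, 0, -0.6]]
  ]
}}

```text
time: 21.4
tool_pos: [575.1, -147.9, 73.1]
tcp_rot: [0.061, 0.705, -0.704, -0.062]
ft_force: [0.5, -0.2, 0.6]
grip_width: 0.448
```

```bash
python3 st.py 578.5 -147 -11.6 -9.8
```

```text
t 21.4 p [ 575.1 -147.9   73.1] yaw -9.99 down [-0.001  0.001 -1.   ] F [ 0.5 -0.2  0.6]
units [  3.4   0.9 -84.7] [ 0.134  0.038 -3.389] turn 0.032
```

Call:
{"method": "play_rows", "body": {
  "increments": [
    [[0.1, 0, -0.6], [0, 0, 0.03]],
    [[0.1, 0, -1.4], [0, 0, 0.03]],
    [[0.1, 0, -2], [0, 0, 0.03]],
    [[0.1, 0, -2.5], [0, 0, 0.03]],
    [[0.1, 0, -2.9], [0, 0, 0.03]],
    [[0.1, 0, -3.2], [0, 0, 0.03]],
    [[0.1, 0, -3.35], [0, 0, 0.03]],
    [[0.1, 0, -3.35], [0, 0, 0.03]]
  ]
}}

```text
time: 22.07
tool_pos: [577.6, -145.9, -10.7]
tcp_rot: [0.059, 0.705, -0.704, -0.06]
ft_force: [-0.3, -0.3, -0.0]
grip_width: 0.446
```

```bash
python3 st.py 578.5 -147 -11.6 -9.8; python3 look.py r scene;  python3 zoom.py r_scene_full 250 250 90 70 3
```

```text
t 22.07 p [ 577.6 -145.9  -10.7] yaw -9.6 down [-0.002  0.001 -1.   ] F [-0.3 -0.3 -0. ]
units [ 0.9 -1.1 -0.9] [ 0.037 -0.043 -0.036] turn -0.033
[ 577.6 -145.9  -10.7] [-0.167 -0.986 -0.   ] 22.0667
8.285714285714286
```

View pics/z_r_scene_full.png

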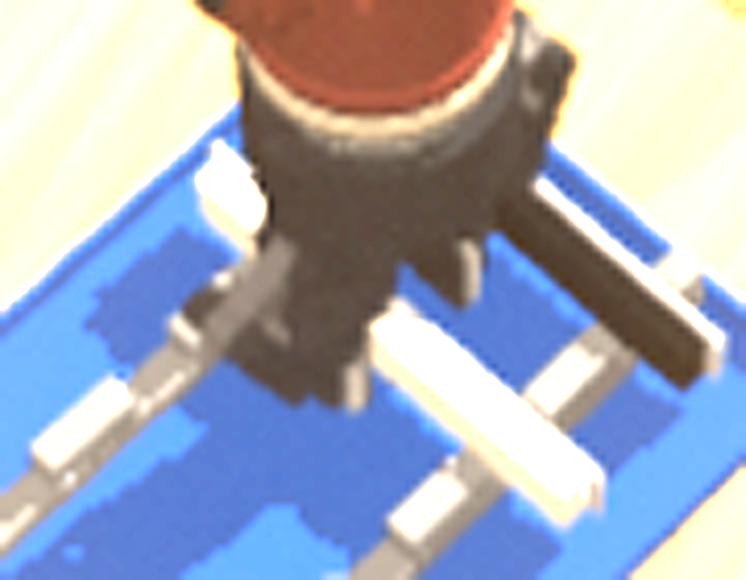

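The fingers straddle white (tips px ~355,395 and 465,295). I'll close and lift.

Call:
{"method": "play_rows", "body": {
  "increments": [
    [[0, -0.04, -0.03], [0, 0, 0]],
    [[0, -0.04, -0.03], [0, 0, 0]],
    [[0, -0.04, -0.03], [0, 0, 0]],
    [[0, -0.04, -0.03], [0, 0, 0]],
    [[0, -0.04, -0.03], [0, 0, 0]],
    [[0, -0.04, -0.03], [0, 0, 0]]
  ],
  "claw": -1
}}

```text
time: 22.62
tool_pos: [579.2, -148.0, -9.4]
tcp_rot: [-0.06, -0.704, 0.705, 0.059]
ft_force: [0.5, -0.6, 3.8]
grip_width: 0.141
```

Call:
{"method": "play_rows", "body": {
  "increments": [
    [[0, 0, 0.2], [0, 0, 0]],
    [[0, 0, 0.5], [0, 0, 0]],
    [[0, 0, 0.9], [0, 0, 0]],
    [[0, 0, 1.4], [0, 0, 0]],
    [[0, 0, 2], [0, 0, 0]],
    [[0, 0, 2.6], [0, 0, 0]],
    [[0, 0, 3.2], [0, 0, 0]],
    [[0, 0, 3.5], [0, 0, 0]]
  ]
}}

```text
time: 23.28
tool_pos: [579.9, -148.0, 80.4]
tcp_rot: [-0.061, -0.704, 0.705, 0.058]
ft_force: [-0.1, 0.5, -0.0]
grip_width: 0.139
```

```bash
python3 st.py 551 124 75 3.4
```

```text
t 23.28 p [ 579.9 -148.    80.4] yaw -9.62 down [ 0.004 -0.002 -1.   ] F [-0.1  0.5 -0. ]
units [-28.9 272.   -5.4] [-1.157 10.882 -0.216] turn 2.17
```

Call:
{"method": "play_rows", "body": {
  "increments": [
    [[0, 0.4, 0], [0, 0, 0.1]],
    [[-0.1, 1.1, 0], [0, 0, 0.3]],
    [[-0.2, 2.1, 0], [0, 0, 0.5]],
    [[-0.3, 3.2, 0], [0, 0, 0.8]],
    [[-0.4, 4.3, 0], [0, 0, 1]],
    [[-0.5, 5.4, 0], [0, 0, 1.3]],
    [[-0.6, 6.5, 0], [0, 0, 1.6]],
    [[-0.7, 7.6, 0], [0, 0, 1.8]]
  ]
}}

```text
time: 23.95
tool_pos: [559.2, 44.6, 76.1]
tcp_rot: [-0.009, 0.707, -0.707, 0.007]
ft_force: [1.1, -0.4, -0.3]
grip_width: 0.14
```

Call:
{"method": "play_rows", "body": {
  "increments": [
    [[-0.1, 1, 0], [0, 0, 0.2]],
    [[-0.2, 2, 0], [0, 0, 0.37]],
    [[-0.4, 2.8, 0], [0, 0, 0.37]],
    [[-0.4, 3.2, -0.2], [0, 0, 0.37]],
    [[-0.4, 3.2, -0.6], [0, 0, 0.37]],
    [[-0.4, 3.2, -1.1], [0, 0, 0.37]],
    [[-0.4, 3.2, -1.6], [0, 0, 0.37]],
    [[-0.4, 3.2, -1.6], [0, 0, 0.37]]
  ]
}}

```text
time: 24.62
tool_pos: [547.2, 121.0, 32.4]
tcp_rot: [0.023, -0.706, 0.707, -0.018]
ft_force: [-1.7, -0.2, -0.6]
grip_width: 0.144
```

```bash
python3 st.py 551 124 20 3.4;  python3 look.py s scene; python3 ov.py s_scene_full scene 290 165 110 80 548.1 124 62 3.4
```

```text
t 24.62 p [547.2 121.   32.4] yaw 3.31 down [-0.008 -0.001 -1.   ] F [-1.7 -0.2 -0.6]
units [  3.8   3.  -12.4] [ 0.153  0.122 -0.498] turn 0.014
[547.2 121.   32.4] [ 0.058 -0.998  0.001] 24.6167
```

View pics/ov_s_scene_full.png

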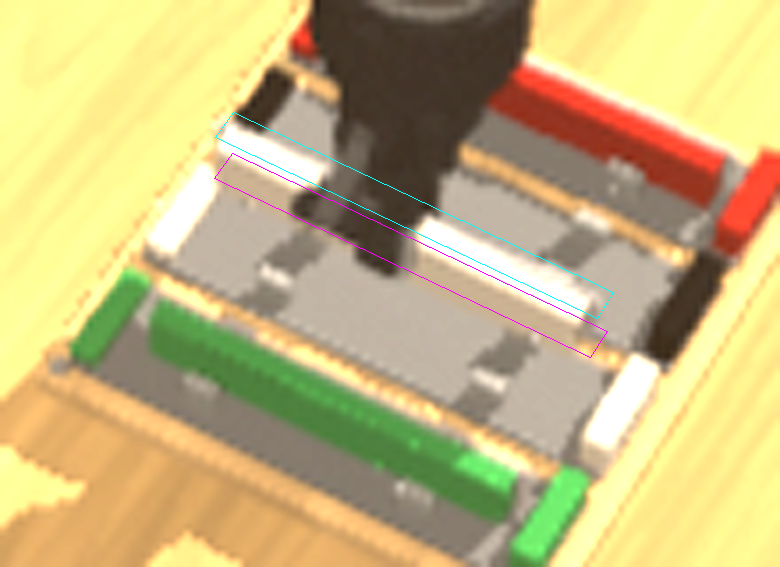

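Call:
{"method": "play_rows", "body": {
  "increments": [
    [[0.12, 0.08, 0], [0, 0, 0]],
    [[0.12, 0.08, -0.3], [0, 0, 0]],
    [[0.12, 0.08, -0.7], [0, 0, 0]],
    [[0.12, 0.08, -1.1], [0, 0, 0]],
    [[0.12, 0.08, -1.35], [0, 0, 0]],
    [[0.12, 0.08, -1.46], [0, 0, 0]],
    [[0.12, 0.08, -1.46], [0, 0, 0]]
  ]
}}

```text
time: 25.25
tool_pos: [552.3, 124.4, -1.1]
tcp_rot: [0.022, -0.707, 0.707, -0.02]
ft_force: [-0.1, -0.3, -0.9]
grip_width: 0.138
```

```bash
python3 st.py 551 124 -10 3.4;  python3 look.py t scene; python3 ov.py t_scene_full scene 290 165 110 80 548.1 124 20 3.4
```

```text
t 25.25 p [552.3 124.4  -1.1] yaw 3.4 down [-0.003 -0.    -1.   ] F [-0.1 -0.3 -0.9]
units [-1.3 -0.4 -8.9] [-0.053 -0.016 -0.357] turn 0.0
[552.3 124.4  -1.1] [ 0.059 -0.998  0.   ] 25.25
```

View pics/ov_t_scene_full.png

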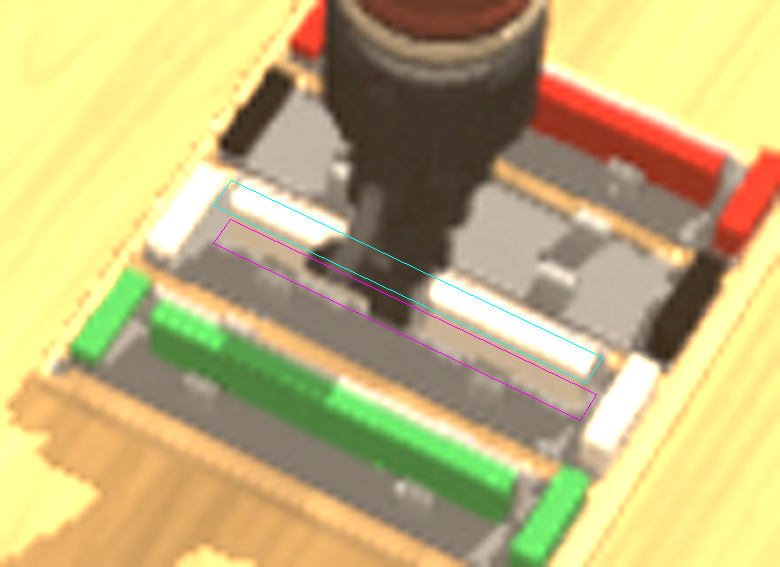

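Call:
{"method": "play_rows", "body": {
  "increments": [
    [[-0.05, 0, -0.06], [0, 0, 0]],
    [[-0.05, 0, -0.12], [0, 0, 0]],
    [[-0.05, 0, -0.18], [0, 0, 0]],
    [[-0.05, 0, -0.24], [0, 0, 0]],
    [[-0.05, 0, -0.28], [0, 0, 0]],
    [[-0.05, 0, -0.28], [0, 0, 0]],
    [[-0.05, 0, -0.28], [0, 0, 0]]
  ]
}}

```text
time: 25.88
tool_pos: [552.4, 124.5, -6.6]
tcp_rot: [0.021, -0.707, 0.707, -0.021]
ft_force: [-0.6, -0.4, -0.1]
grip_width: 0.141
```

Call:
{"method": "play_rows", "body": {
  "increments": [
    [[0, 0, -0.04], [0, 0, 0]],
    [[0, 0, -0.06], [0, 0, 0]],
    [[0, 0, -0.06], [0, 0, 0]]
  ]
}}

```text
time: 26.13
tool_pos: [552.4, 124.5, -8.2]
tcp_rot: [-0.021, 0.707, -0.707, 0.021]
ft_force: [0.3, 0.9, -1.3]
grip_width: 0.137
```

Call:
{"method": "play_rows", "body": {
  "increments": [
    [[0, 0, -0.03], [0, 0, 0]],
    [[0, 0, -0.05], [0, 0, 0]],
    [[0, 0, -0.05], [0, 0, 0]]
  ]
}}

```text
time: 26.38
tool_pos: [552.5, 124.5, -9.4]
tcp_rot: [-0.021, 0.707, -0.707, 0.021]
ft_force: [0.3, -0.0, -1.4]
grip_width: 0.139
```

Call:
{"method": "play_rows", "body": {
  "increments": [
    [[0, 0, -0.03], [0, 0, 0]],
    [[0, 0, -0.04], [0, 0, 0]],
    [[0, 0, -0.04], [0, 0, 0]]
  ]
}}

```text
time: 26.63
tool_pos: [552.5, 124.5, -9.5]
tcp_rot: [0.021, -0.707, 0.707, -0.021]
ft_force: [-2.4, -0.9, 5.1]
grip_width: 0.138
```

Contact at -9.5, the same height as the grip. I'll release and rise.

Call:
{"method": "play_rows", "body": {
  "increments": [
    [[0, 0, 0.02], [0, 0, 0]],
    [[0, 0, 0.02], [0, 0, 0]],
    [[0, 0, 0.02], [0, 0, 0]],
    [[0, 0, 0.02], [0, 0, 0]],
    [[0, 0, 0.02], [0, 0, 0]]
  ],
  "claw": -0.2
}}

```text
time: 27.05
tool_pos: [552.4, 124.5, -10.0]
tcp_rot: [-0.021, 0.707, -0.707, 0.021]
ft_force: [-0.3, 0.3, 0.5]
grip_width: 0.398
```

Call:
{"method": "play_rows", "body": {
  "increments": [
    [[0, 0, 0.4], [0, 0, 0]],
    [[0, 0, 1], [0, 0, 0]],
    [[0, 0, 1.8], [0, 0, 0]],
    [[0, 0, 2.6], [0, 0, 0]],
    [[0, 0, 3.2], [0, 0, 0]],
    [[0, 0, 3.4], [0, 0, 0]]
  ]
}}

```text
time: 27.55
tool_pos: [555.1, 124.8, 79.1]
tcp_rot: [-0.019, 0.707, -0.707, 0.023]
ft_force: [-0.2, 0.5, -0.2]
grip_width: 0.399
```

```bash
python3 st.py 587.2 -91.4 75 -10;  python3 look.py u scene; python3 ov.py u_scene_full scene 290 165 110 80 548.1 124 16 3.4
```

```text
t 27.55 p [555.1 124.8  79.1] yaw 3.4 down [ 0.006  0.001 -1.   ] F [-0.2  0.5 -0.2]
units [  32.1 -216.2   -4.1] [ 1.285 -8.649 -0.163] turn -2.233
[555.1 124.8  79.1] [ 0.059 -0.998 -0.   ] 27.55
```

View pics/ov_u_scene_full.png

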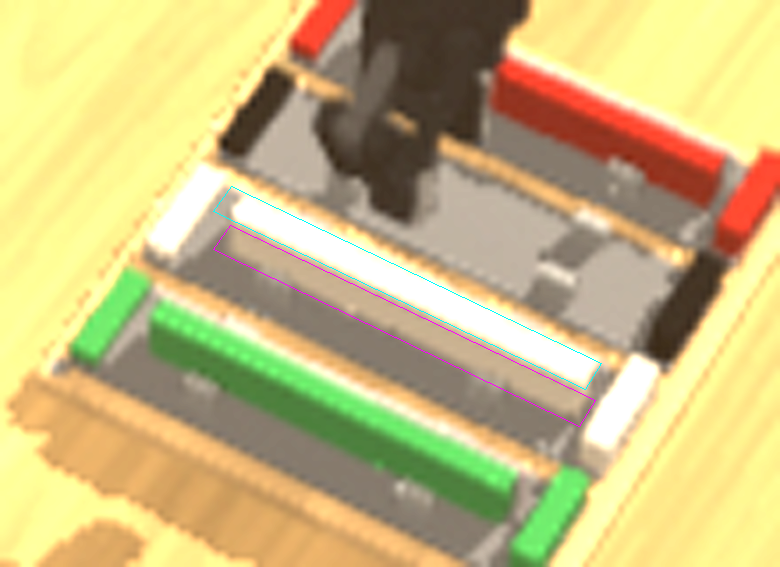

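White is in place. Now black.

Call:
{"method": "play_rows", "body": {
  "increments": [
    [[0.1, -0.8, 0], [0, 0, -0.3]],
    [[0.3, -2, 0], [0, 0, -0.6]],
    [[0.5, -3.2, 0], [0, 0, -0.9]],
    [[0.7, -4.4, 0], [0, 0, -1.2]],
    [[0.9, -5.6, 0], [0, 0, -1.5]],
    [[1.1, -6.8, 0], [0, 0, -1.8]],
    [[1.3, -7.9, 0], [0, 0, -2.1]],
    [[1.4, -8.65, 0], [0, 0, -2.23]]
  ],
  "claw": -0.1
}}

```text
time: 28.27
tool_pos: [587.1, -94.2, 74.3]
tcp_rot: [-0.062, -0.704, 0.705, 0.063]
ft_force: [0.4, -0.1, 0.3]
grip_width: 0.449
```

Call:
{"method": "play_rows", "body": {
  "increments": [
    [[0, 0, 0], [0, 0, 0]],
    [[0, 0, 0], [0, 0, 0]]
  ]
}}

```text
time: 28.43
tool_pos: [586.7, -92.3, 74.2]
tcp_rot: [0.062, 0.705, -0.704, -0.063]
ft_force: [-0.2, -0.3, -0.4]
grip_width: 0.446
```

```bash
python3 st.py 587.2 -91.4 -10.5 -10; python3 look.py v scene;  python3 zoom.py v_scene_full 250 230 90 70 3
```

```text
t 28.43 p [586.7 -92.3  74.2] yaw -10.11 down [-0.002  0.001 -1.   ] F [-0.2 -0.3 -0.4]
units [  0.5   0.9 -84.7] [ 0.02   0.038 -3.389] turn 0.018
[586.7 -92.3  74.2] [-0.175 -0.984 -0.001] 28.4333
8.285714285714286
```

View pics/z_v_scene_full.png

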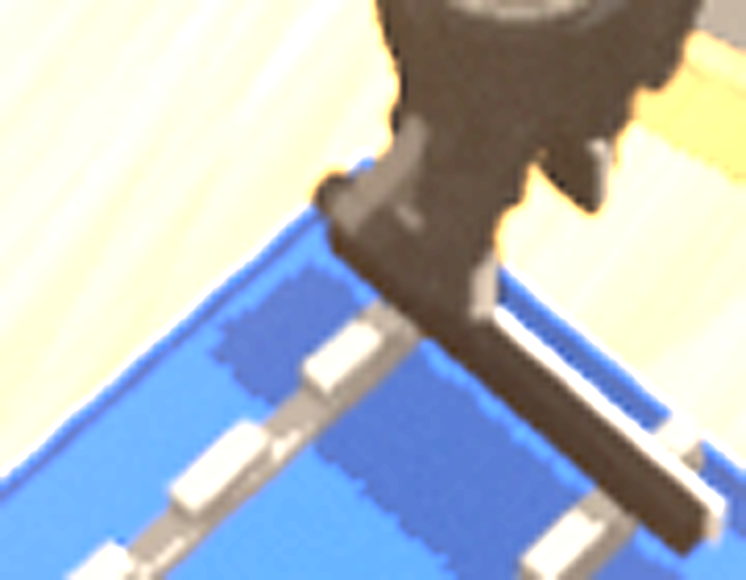

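Call:
{"method": "play_rows", "body": {
  "increments": [
    [[0.02, 0, -0.6], [0, 0, 0]],
    [[0.02, 0, -1.3], [0, 0, 0]],
    [[0.02, 0, -1.8], [0, 0, 0]],
    [[0.02, 0, -2.2], [0, 0, 0]],
    [[0.02, 0, -2.2], [0, 0, 0]],
    [[0.02, 0, -2.2], [0, 0, 0]]
  ]
}}

```text
time: 28.98
tool_pos: [587.0, -90.8, 19.2]
tcp_rot: [0.06, 0.705, -0.704, -0.062]
ft_force: [-0.2, 0.7, 0.7]
grip_width: 0.455
```

Call:
{"method": "play_rows", "body": {
  "increments": [
    [[0, 0, -0.3], [0, 0, 0]],
    [[0, 0, -0.6], [0, 0, 0]],
    [[0, 0, -0.9], [0, 0, 0]],
    [[0, 0, -1.1], [0, 0, 0]],
    [[0, 0, -1.14], [0, 0, 0]],
    [[0, 0, -1.14], [0, 0, 0]]
  ]
}}

```text
time: 29.48
tool_pos: [587.3, -91.6, -9.1]
tcp_rot: [0.061, 0.705, -0.704, -0.062]
ft_force: [-0.2, 0.6, 0.2]
grip_width: 0.451
```

```bash
python3 st.py 587.2 -91.4 -10.5 -10; python3 look.py w scene;  python3 zoom.py w_scene_full 260 235 90 70 3
```

```text
t 29.48 p [587.3 -91.6  -9.1] yaw -9.99 down [-0.001  0.    -1.   ] F [-0.2  0.6  0.2]
units [-0.1  0.2 -1.4] [-0.003  0.009 -0.055] turn -0.002
[587.3 -91.6  -9.1] [-0.173 -0.985 -0.   ] 29.4833
8.285714285714286
```

View pics/z_w_scene_full.png

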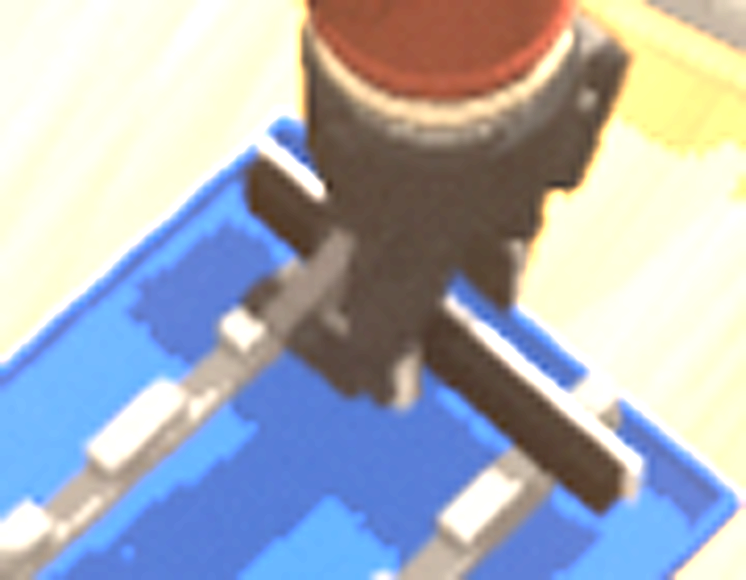

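The fingers straddle black (tips px ~405,400 and 515,285) with no contact force. I'll close and lift.

Call:
{"method": "play_rows", "body": {
  "increments": [
    [[0, 0, -0.05], [0, 0, 0]],
    [[0, 0, -0.05], [0, 0, 0]],
    [[0, 0, -0.05], [0, 0, 0]],
    [[0, 0, -0.05], [0, 0, 0]],
    [[0, 0, -0.05], [0, 0, 0]],
    [[0, 0, -0.05], [0, 0, 0]]
  ],
  "claw": -1
}}

```text
time: 30.03
tool_pos: [588.4, -91.9, -9.1]
tcp_rot: [-0.062, -0.704, 0.704, 0.061]
ft_force: [0.1, -0.9, 2.5]
grip_width: 0.143
```

Call:
{"method": "play_rows", "body": {
  "increments": [
    [[0, 0, 0.2], [0, 0, 0]],
    [[0, 0, 0.5], [0, 0, 0]],
    [[0, 0, 0.9], [0, 0, 0]],
    [[0, 0, 1.4], [0, 0, 0]],
    [[0, 0, 2], [0, 0, 0]],
    [[0, 0, 2.6], [0, 0, 0]],
    [[0, 0, 3.2], [0, 0, 0]],
    [[0, 0, 3.5], [0, 0, 0]]
  ]
}}

```text
time: 30.7
tool_pos: [589.9, -92.2, 81.7]
tcp_rot: [-0.063, -0.704, 0.705, 0.06]
ft_force: [-0.3, -1.1, -0.5]
grip_width: 0.14
```

```bash
python3 st.py 547.5 178.8 75 3.4
```

```text
t 30.7 p [589.9 -92.2  81.7] yaw -9.98 down [ 0.005 -0.001 -1.   ] F [-0.3 -1.1 -0.5]
units [-42.4 271.   -6.7] [-1.696 10.842 -0.267] turn 2.231
```

Call:
{"method": "play_rows", "body": {
  "increments": [
    [[0, 0.4, 0], [0, 0, 0.1]],
    [[-0.1, 1.1, 0], [0, 0, 0.3]],
    [[-0.3, 2.1, 0], [0, 0, 0.5]],
    [[-0.5, 3.2, 0], [0, 0, 0.8]],
    [[-0.7, 4.3, 0], [0, 0, 1]],
    [[-0.8, 5.4, 0], [0, 0, 1.3]],
    [[-0.9, 6.5, 0], [0, 0, 1.6]],
    [[-1, 7.6, 0], [0, 0, 1.8]]
  ]
}}

```text
time: 31.37
tool_pos: [561.6, 100.2, 77.3]
tcp_rot: [-0.006, 0.707, -0.707, 0.005]
ft_force: [0.6, 0.1, -0.9]
grip_width: 0.144
```

Call:
{"method": "play_rows", "body": {
  "increments": [
    [[-0.2, 1, 0], [0, 0, 0.2]],
    [[-0.4, 2, 0], [0, 0, 0.43]],
    [[-0.6, 2.8, 0], [0, 0, 0.43]],
    [[-0.6, 3.25, 0], [0, 0, 0.43]],
    [[-0.6, 3.25, -0.4], [0, 0, 0.43]],
    [[-0.6, 3.25, -1], [0, 0, 0.43]],
    [[-0.6, 3.25, -1.4], [0, 0, 0.43]],
    [[-0.6, 3.25, -1.4], [0, 0, 0.43]]
  ]
}}

```text
time: 32.03
tool_pos: [545.0, 178.0, 39.2]
tcp_rot: [0.023, -0.706, 0.707, -0.018]
ft_force: [-0.3, -0.2, -1.6]
grip_width: 0.138
```

```bash
python3 st.py 547.5 178.8 -9 3.4;  python3 look.py x scene; python3 ov.py x_scene_full scene 300 150 110 80 544.5 178.8 65 3.4
```

```text
t 32.03 p [545.  178.   39.2] yaw 3.35 down [-0.007 -0.002 -1.   ] F [-0.3 -0.2 -1.6]
units [  2.5   0.8 -48.2] [ 0.098  0.032 -1.929] turn 0.008
[545.  178.   39.2] [ 0.058 -0.998  0.001] 32.0333
```

View pics/ov_x_scene_full.png

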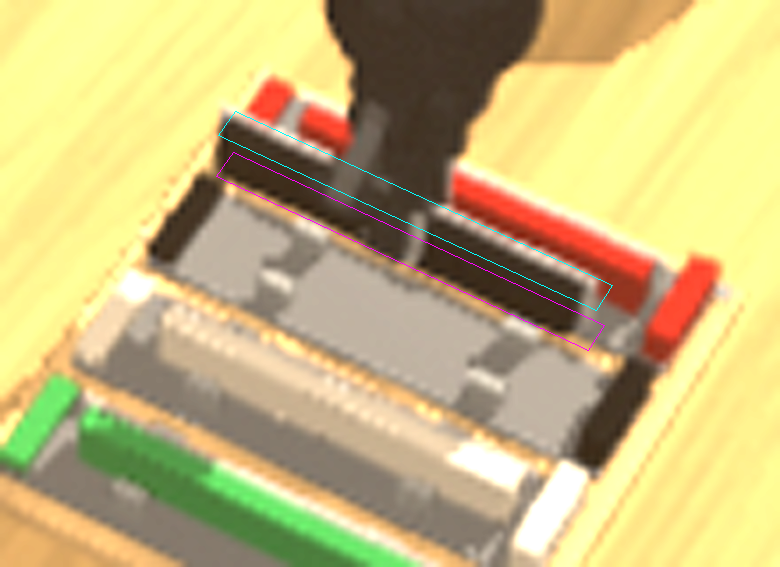

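Call:
{"method": "play_rows", "body": {
  "increments": [
    [[0.1, 0, 0], [0, 0, 0]],
    [[0.1, 0, -0.4], [0, 0, 0]],
    [[0.1, 0, -0.8], [0, 0, 0]],
    [[0.1, 0, -1.2], [0, 0, 0]],
    [[0.1, 0, -1.5], [0, 0, 0]],
    [[0.1, 0, -1.68], [0, 0, 0]],
    [[0.1, 0, -1.68], [0, 0, 0]]
  ]
}}

```text
time: 32.67
tool_pos: [548.7, 179.2, -1.0]
tcp_rot: [0.022, -0.707, 0.707, -0.02]
ft_force: [-0.4, -0.1, -1.7]
grip_width: 0.139
```

```bash
python3 st.py 547.5 178.8 -9 3.4;  python3 look.py y scene; python3 ov.py y_scene_full scene 300 150 110 80 544.5 178.8 20 3.4
```

```text
t 32.67 p [548.7 179.2  -1. ] yaw 3.4 down [-0.004 -0.001 -1.   ] F [-0.4 -0.1 -1.7]
units [-1.2 -0.4 -8. ] [-0.049 -0.016 -0.318] turn 0.0
[548.7 179.2  -1. ] [ 0.059 -0.998  0.   ] 32.6667
```

View pics/ov_y_scene_full.png

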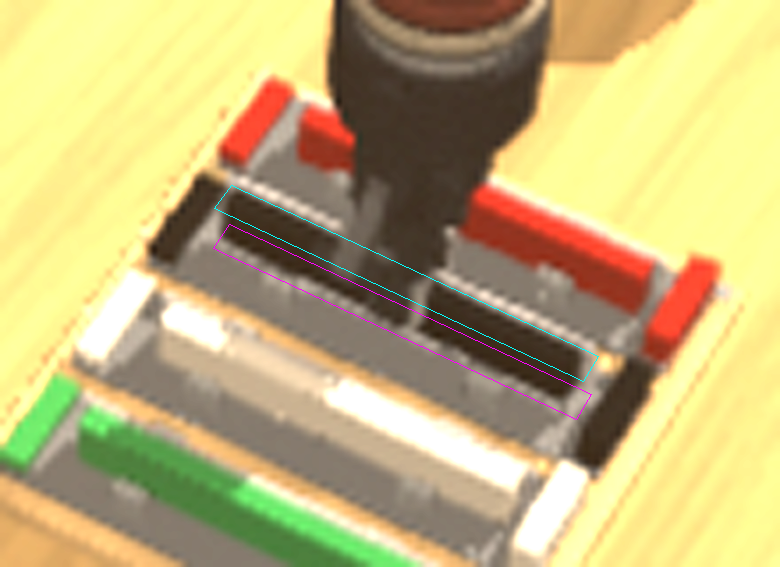

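Black hangs between its guides. I'll lower it to contact at about -9.

Call:
{"method": "play_rows", "body": {
  "increments": [
    [[-0.02, 0, -0.06], [0, 0, 0]],
    [[-0.02, 0, -0.12], [0, 0, 0]],
    [[-0.02, 0, -0.18], [0, 0, 0]],
    [[-0.02, 0, -0.24], [0, 0, 0]],
    [[-0.02, 0, -0.3], [0, 0, 0]],
    [[-0.02, 0, -0.3], [0, 0, 0]],
    [[-0.02, 0, -0.3], [0, 0, 0]]
  ]
}}

```text
time: 33.3
tool_pos: [549.9, 179.5, -6.6]
tcp_rot: [0.021, -0.707, 0.707, -0.021]
ft_force: [0.4, -0.4, -1.0]
grip_width: 0.141
```

Call:
{"method": "play_rows", "body": {
  "increments": [
    [[0, 0, -0.03], [0, 0, 0]],
    [[0, 0, -0.06], [0, 0, 0]],
    [[0, 0, -0.06], [0, 0, 0]]
  ]
}}

```text
time: 33.55
tool_pos: [549.9, 179.5, -8.2]
tcp_rot: [0.021, -0.707, 0.707, -0.021]
ft_force: [-0.2, 0.1, -1.6]
grip_width: 0.139
```

Call:
{"method": "play_rows", "body": {
  "increments": [
    [[0, 0, -0.03], [0, 0, 0]],
    [[0, 0, -0.04], [0, 0, 0]],
    [[0, 0, -0.04], [0, 0, 0]]
  ]
}}

```text
time: 33.8
tool_pos: [550.0, 179.5, -9.0]
tcp_rot: [-0.021, 0.707, -0.707, 0.021]
ft_force: [-0.1, 0.2, -1.2]
grip_width: 0.138
```

Call:
{"method": "play_rows", "body": {
  "increments": [
    [[0, 0, -0.03], [0, 0, 0]],
    [[0, 0, -0.04], [0, 0, 0]],
    [[0, 0, -0.04], [0, 0, 0]]
  ]
}}

```text
time: 34.05
tool_pos: [550.0, 179.5, -9.2]
tcp_rot: [0.021, -0.707, 0.707, -0.021]
ft_force: [-2.9, -0.5, 4.9]
grip_width: 0.137
```

Contact. I'll release, rise and retreat toward the start.

Call:
{"method": "play_rows", "body": {
  "increments": [
    [[0, 0, 0.02], [0, 0, 0]],
    [[0, 0, 0.02], [0, 0, 0]],
    [[0, 0, 0.02], [0, 0, 0]],
    [[0, 0, 0.02], [0, 0, 0]],
    [[0, 0, 0.02], [0, 0, 0]]
  ],
  "claw": -0.2
}}

```text
time: 34.47
tool_pos: [549.9, 179.5, -9.7]
tcp_rot: [0.021, -0.707, 0.707, -0.021]
ft_force: [-0.1, -0.4, 1.0]
grip_width: 0.4
```

Call:
{"method": "play_rows", "body": {
  "increments": [
    [[0, 0, 0.4], [0, 0, 0]],
    [[0, 0, 1], [0, 0, 0]],
    [[0, 0, 1.8], [0, 0, 0]],
    [[0, 0, 2.8], [0, 0, 0]],
    [[0, 0, 3.8], [0, 0, 0]],
    [[0, 0, 4.8], [0, 0, 0]],
    [[0, 0, 5.6], [0, 0, 0]],
    [[0, 0, 6], [0, 0, 0]]
  ]
}}

```text
time: 35.13
tool_pos: [552.2, 180.0, 144.9]
tcp_rot: [-0.019, 0.707, -0.706, 0.023]
ft_force: [-0.4, -0.4, 0.5]
grip_width: 0.401
```

Call:
{"method": "play_rows", "body": {
  "increments": [
    [[-0.5, -0.8, 0.3], [0, 0, -0.5]],
    [[-1, -2, 0.6], [0, 0, -0.5]],
    [[-1.5, -3.2, 1], [0, 0, -0.5]],
    [[-2, -4.4, 1], [0, 0, -0.5]],
    [[-2.5, -5.6, 1], [0, 0, -0.5]],
    [[-3, -6.8, 1], [0, 0, -0.5]],
    [[-3.5, -8, 1], [0, 0, -0.5]],
    [[-4, -9.2, 1], [0, 0, -0.5]]
  ]
}}

```text
time: 35.8
tool_pos: [448.7, -51.6, 165.2]
tcp_rot: [-0.003, 0.707, -0.707, 0.002]
ft_force: [0.5, -0.1, 0.4]
grip_width: 0.397
```

Call:
{"method": "play_rows", "body": {
  "increments": [
    [[-0.5, -1.2, 0], [0, 0, 0.5]],
    [[-1, -2.4, 0], [0, 0, 1]],
    [[-1.5, -3.6, 0], [0, 0, 1.5]],
    [[-2, -4.8, 0], [0, 0, 2]],
    [[-2.4, -6, 0], [0, 0, 2.5]],
    [[-2.8, -7, 0], [0, 0, 3]],
    [[-3, -8, 0], [0, 0, 3.5]],
    [[-3, -8, 0], [0, 0, 3.5]]
  ]
}}

```text
time: 36.47
tool_pos: [373.9, -254.3, 165.7]
tcp_rot: [0.131, -0.694, 0.696, -0.13]
ft_force: [0.4, 0.1, 0.5]
grip_width: 0.398
```

```bash
python3 st.py; python3 look.py end scene top; python3 ov.py end_scene_full scene 290 145 120 100; python3 ov.py end_top_full top 190 185 140 115
```

```text
t 36.47 p [ 373.9 -254.3  165.7] yaw 21.24 down [-0.    -0.003 -1.   ] F [0.4 0.1 0.5]
[ 373.9 -254.3  165.7] [ 0.362 -0.932  0.002] 36.4667
```

View pics/ov_end_scene_full.png

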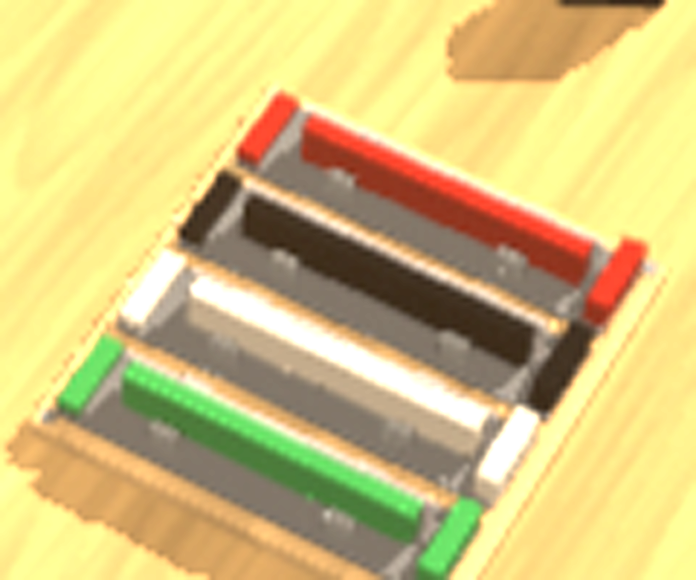

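View pics/end_top_full.png

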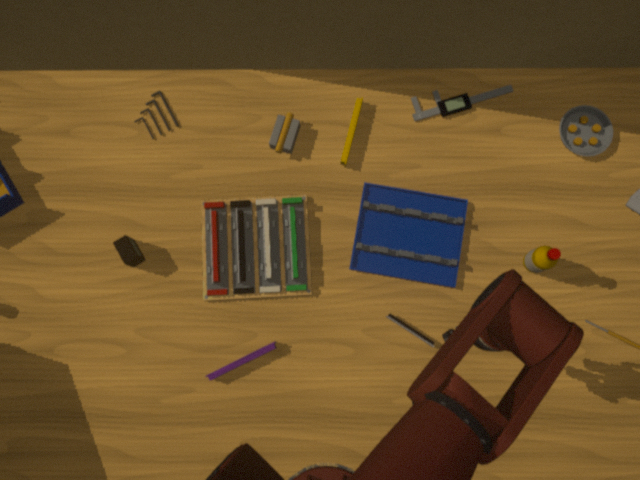

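View pics/ov_end_top_full.png

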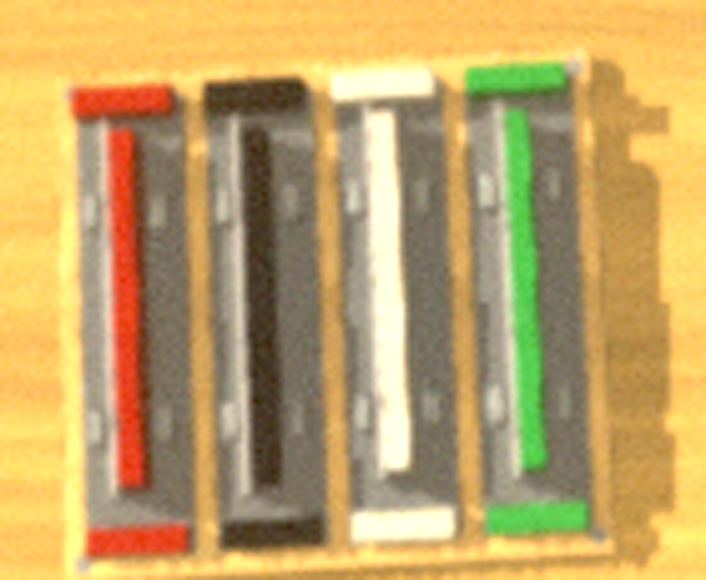

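All four stones stand in their own holders, and the bottle (px 545,258) and the gauge (128,250) have not moved. The rack is empty and the arm is clear, so I'm handing in.

```bash
python3 -c "
from station import arm
print(arm.sign_off())"
```

```text
the job is handed in; nothing more can be done
None
```

All four stones are on the storage board, each in the holder with its own colour. In tag order the row reads red, black, white, green. I handed the job in at about 36.6 s of the 106 s allowed.

- **Finger height:** The stated tool length did not match what I saw. The fingertips sat about 32 mm higher than the reported TCP. My first two grasps of the green stone therefore shut above it, and the second touched its top with about 7 N. The stone stayed standing. After that I gripped at a reported TCP height of about -9 to -12 mm, and every grasp held.
- **Setting down:** Each stone was lowered in steps of roughly 1 to 2 mm until light contact of about 5–6 N. Contact always came at the height where that stone had been gripped, so they rest fully on the base.
- **Final pictures:** Both cameras show all four stones upright between the guides and end stops. The drip rack is empty, the oil bottle and angle gauge are where they started, and the gripper touches nothing. The two cameras differed from each other by about 3 mm in position, well within the play in the holders. No other check failed.

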